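Dock the returned torches for charging and set the bay selector

TASK

The pocket torches handed back at the counter have to go on charge. First turn the selector dial on the charging dock to off; with it off, slide every torch tail first into a lane of its own under the dock's hood until its tail is home against the stop and its lens end looks out of the front. Then click the dial round to the number of torches you docked, leaving all torches fully home and the other things on the counter where they are.

Things in the scene. Friction and masses are not known exactly. Their poses are not given: they have to be found in the camera images.
- dock: Grey charging dock fixed on the counter, 140 deep (x) x 195 wide (y) x 45 mm high, flat top deck. Origin: on the counter (z = 0), middle of its front face; x points into the dock (away from the robot, within 0.2 rad), y left. Its four lanes have no floor (torches slide on the counter), a roof from x = 0 on, 34 mm above the counter, and a stop wall at x = 70 mm: a torch pushed home stands 16 mm out.
- dial (a joint): Detented selector on the dock's deck, axis upright at dock x = 98, y = 0 mm. Rad: 0 = off, clockwise from above grows; a click = 0.5236 (30 degrees); end stops at off and 2.618 (5). Let go between clicks, it snaps to the nearer; takes about 0.05 N m. Scale: a bar at off, then 1 to 5 white pips. At value v the pointer points 75 degrees minus v counterclockwise (from above) of dock +x.
- dial_grip (a point): On the dial's axis at mid-height of its grip, 72 mm above the counter. The grip is a white upright bar 44 long x 13 wide x 28 mm high (54 to 82 mm above the counter, on a 49 mm disc), long side along the pointer, a black line on the pointer half. This frame turns with the dial; the pointer is its x axis turned 75 degrees counterclockwise.
- lane_0 (a point): Centre of the mouth of lane 0 (0 is the rightmost), on the counter at dock x = 0, y = -69 mm; same axes as the dock. The lane is 35 wide and 34 mm high inside; the 11 mm walls beside it have rounded noses that stand 5.5 mm out of the front (to x = -5.5 mm).
- lane_1 (a point): Centre of the mouth of lane 1 (0 is the rightmost), on the counter at dock x = 0, y = -23 mm; same axes as the dock. The lane is 35 wide and 34 mm high inside; the 11 mm walls beside it have rounded noses that stand 5.5 mm out of the front (to x = -5.5 mm).
- lane_2 (a point): Centre of the mouth of lane 2 (0 is the rightmost), on the counter at dock x = 0, y = 23 mm; same axes as the dock. The lane is 35 wide and 34 mm high inside; the 11 mm walls beside it have rounded noses that stand 5.5 mm out of the front (to x = -5.5 mm).
- lane_3 (a point): Centre of the mouth of lane 3 (0 is the rightmost), on the counter at dock x = 0, y = 69 mm; same axes as the dock. The lane is 35 wide and 34 mm high inside; the 11 mm walls beside it have rounded noses that stand 5.5 mm out of the front (to x = -5.5 mm).
- torch_a: Black pocket torch lying on the counter, 86 long x 27 wide x 27 mm high, about 90 g, does not roll. Origin: centre of its underside; its long axis is its own y, the lens head (27 mm long, thick) at +y, the slim body with a short flared end cap, the tail, at -y. May be absent (None).
- torch_a_lens (a point): Middle of the lens end face of torch_a, at y = +43, z = 13.5 mm of the torch.
- torch_b: Black pocket torch lying on the counter, 86 long x 27 wide x 27 mm high, about 90 g, does not roll. Origin: centre of its underside; its long axis is its own y, the lens head (27 mm long, thick) at +y, the slim body with a short flared end cap, the tail, at -y. May be absent (None).
- torch_b_lens (a point): Middle of the lens end face of torch_b, at y = +43, z = 13.5 mm of the torch.
- torch_c: Black pocket torch lying on the counter, 86 long x 27 wide x 27 mm high, about 90 g, does not roll. Origin: centre of its underside; its long axis is its own y, the lens head (27 mm long, thick) at +y, the slim body with a short flared end cap, the tail, at -y. May be absent (None).
- torch_c_lens (a point): Middle of the lens end face of torch_c, at y = +43, z = 13.5 mm of the torch.
- torch_d: Black pocket torch lying on the counter, 86 long x 27 wide x 27 mm high, about 90 g, does not roll. Origin: centre of its underside; its long axis is its own y, the lens head (27 mm long, thick) at +y, the slim body with a short flared end cap, the tail, at -y. May be absent (None).
- torch_d_lens (a point): Middle of the lens end face of torch_d, at y = +43, z = 13.5 mm of the torch.
- clip_box: Small pale green carton, 45x60x22 mm, loose bystander to be left alone. Origin: centre of its underside.
- staple_box: Small white carton with a blue band, 40x62x18 mm, loose bystander to be left alone. Origin: centre of its underside.
- tape_roll: Roll of brown tape lying flat, 81 mm diameter, 19 mm high, loose bystander to be left alone. Origin: centre of its underside.
- yellow_puck: Yellow domed puck, 72 mm diameter, 35 mm high, loose bystander to be left alone. Origin: centre of its underside.
- mug: White mug, 82x114x91 mm, loose bystander to be left alone. Origin: centre of its underside.
Things that resemble listed ones, but are neither listed nor needed, are in the scene too. Leave any orange look-alike of the torch_c alone. What is shaped like the torch_d but yellow is not meant.

How it is judged (in metres and radians):
On the way, in this order (a step that is already met when the one before it is completed fails the run):
1. the dial is at off while no torch is inside the dock yet (value of joint dial below 0.1571 rad and (x of torch_a in the frame of dock below -0.033 m or y of torch_a in the frame of dock above 0.105 m or y of torch_a in the frame of dock below -0.105 m) and (x of torch_b in the frame of dock below -0.033 m or y of torch_b in the frame of dock above 0.105 m or y of torch_b in the frame of dock below -0.105 m) and (x of torch_c in the frame of dock below -0.033 m or y of torch_c in the frame of dock above 0.105 m or y of torch_c in the frame of dock below -0.105 m) and (x of torch_d in the frame of dock below -0.033 m or y of torch_d in the frame of dock above 0.105 m or y of torch_d in the frame of dock below -0.105 m)), for 0.2 s.
2. every torch is fully home in a lane, tail first, the dial still off (value of joint dial below 0.1571 rad and x of torch_a in the frame of dock between 0.021 and 0.031 m and x of each of torch_a_lens, torch_b_lens, torch_c_lens, torch_d_lens in the frame of dock below -0.008 m and height (world z) of each of torch_a, torch_b, torch_c, torch_d below 0.03 m and y of torch_a in the frame of dock between -0.092 and 0.092 m and linear speed of each of torch_a, torch_b, torch_c, torch_d below 0.02 m/s and x of torch_b in the frame of dock between 0.021 and 0.031 m and y of torch_b in the frame of dock between -0.092 and 0.092 m and x of torch_c in the frame of dock between 0.021 and 0.031 m and y of torch_c in the frame of dock between -0.092 and 0.092 m and x of torch_d in the frame of dock between 0.021 and 0.031 m and y of torch_d in the frame of dock between -0.092 and 0.092 m), for 0.2 s.
At the end, for the whole second after the job is handed in: Every torch that is present lies on the counter in a lane of the dock, tail against the stop (tail end within 6 mm of it), lens end out of the front, at rest; the dial is at the click whose number equals the number of torches present (within 0.3 of a click) (x of torch_a in the frame of dock between 0.021 and 0.031 m and x of each of torch_a_lens, torch_b_lens, torch_c_lens, torch_d_lens in the frame of dock below -0.008 m and height (world z) of each of torch_a, torch_b, torch_c, torch_d below 0.03 m and y of torch_a in the frame of dock between -0.092 and 0.092 m and linear speed of each of torch_a, torch_b, torch_c, torch_d below 0.02 m/s and x of torch_b in the frame of dock between 0.021 and 0.031 m and y of torch_b in the frame of dock between -0.092 and 0.092 m and x of torch_c in the frame of dock between 0.021 and 0.031 m and y of torch_c in the frame of dock between -0.092 and 0.092 m and x of torch_d in the frame of dock between 0.021 and 0.031 m and y of torch_d in the frame of dock between -0.092 and 0.092 m and value of joint dial between 0.8901 and 2.2515 rad and (not ((height (world z) of dock below -5 m or height (world z) of torch_a above -5 m) and (height (world z) of dock below -5 m or height (world z) of torch_b above -5 m) and (height (world z) of dock below -5 m or height (world z) of torch_c above -5 m)) or value of joint dial above 1.4137 rad) and (not ((height (world z) of dock below -5 m or height (world z) of torch_a above -5 m) and (height (world z) of dock below -5 m or height (world z) of torch_b above -5 m) and (height (world z) of dock below -5 m or height (world z) of torch_d above -5 m)) or value of joint dial above 1.4137 rad) and (not ((height (world z) of dock below -5 m or height (world z) of torch_a above -5 m) and (height (world z) of dock below -5 m or height (world z) of torch_c above -5 m) and (height (world z) of dock below -5 m or height (world z) of torch_d above -5 m)) or value of joint dial above 1.4137 rad) and (not ((height (world z) of dock below -5 m or height (world z) of torch_b above -5 m) and (height (world z) of dock below -5 m or height (world z) of torch_c above -5 m) and (height (world z) of dock below -5 m or height (world z) of torch_d above -5 m)) or value of joint dial above 1.4137 rad) and (not ((height (world z) of dock below -5 m or height (world z) of torch_a above -5 m) and (height (world z) of dock below -5 m or height (world z) of torch_b above -5 m) and (height (world z) of dock below -5 m or height (world z) of torch_c above -5 m) and (height (world z) of dock below -5 m or height (world z) of torch_d above -5 m)) or value of joint dial above 1.9373 rad) and ((height (world z) of dock below -5 m or height (world z) of torch_a above -5 m) or value of joint dial below 1.7279 rad) and ((height (world z) of dock below -5 m or height (world z) of torch_b above -5 m) or value of joint dial below 1.7279 rad) and ((height (world z) of dock below -5 m or height (world z) of torch_c above -5 m) or value of joint dial below 1.7279 rad) and ((height (world z) of dock below -5 m or height (world z) of torch_d above -5 m) or value of joint dial below 1.7279 rad) and ((height (world z) of dock below -5 m or height (world z) of torch_a above -5 m) or (height (world z) of dock below -5 m or height (world z) of torch_b above -5 m) or value of joint dial below 1.2043 rad) and ((height (world z) of dock below -5 m or height (world z) of torch_a above -5 m) or (height (world z) of dock below -5 m or height (world z) of torch_c above -5 m) or value of joint dial below 1.2043 rad) and ((height (world z) of dock below -5 m or height (world z) of torch_a above -5 m) or (height (world z) of dock below -5 m or height (world z) of torch_d above -5 m) or value of joint dial below 1.2043 rad) and ((height (world z) of dock below -5 m or height (world z) of torch_b above -5 m) or (height (world z) of dock below -5 m or height (world z) of torch_c above -5 m) or value of joint dial below 1.2043 rad) and ((height (world z) of dock below -5 m or height (world z) of torch_b above -5 m) or (height (world z) of dock below -5 m or height (world z) of torch_d above -5 m) or value of joint dial below 1.2043 rad) and ((height (world z) of dock below -5 m or height (world z) of torch_c above -5 m) or (height (world z) of dock below -5 m or height (world z) of torch_d above -5 m) or value of joint dial below 1.2043 rad)); the robot touches nothing.
It fails at once if one of the other loose things on the counter (cartons, tape roll, puck, mug) is pushed more than 40 mm away (distance of any of clip_box, staple_box, tape_roll, yellow_puck, mug from where it was at the start of the episode above 0.04 m).
Of torch_a, torch_b, torch_c, torch_d only 2 to 4 are there at a start; the rules pass over those that are not, and their reading is None.
At some moment in a run one of torch_a, torch_b, torch_c, torch_d may be knocked a few centimetres aside while the robot is not near it.
Once in a run the grip may slacken for a moment while it holds something.
It also fails if it takes over 210 s, if anything falls off the work surface, if the arm or the gripper's body presses on something with over 40 N, if the wrist force passes 120 N, or if a joint passes its speed limit or range.

ROBOT

A 6-joint arm with a two-finger parallel gripper is mounted at the origin on a cart in front of the work surface, level with it; the furniture and walls round the work are solid. World frame = base frame: x ahead of the robot, y to its left, z up, the work surface at z = 0. Lengths are in mm, angles in degrees, forces in N, time in s.
With the tool pointing down it reaches from about 300 to 850 mm from the base axis. Payload 4.2 kg.
Tool frame: the origin (TCP) lies at the very end of the fingers, on their centre line; the grasp point (between the pads) lies 19 mm behind it (env.grasp_offset is the distance from the TCP to the grasp point, in mm); z points along the fingers, y is the line along which they close (so a half turn about z gives the same grasp; the last joint's range is limited). The gripper opens to 91 mm and grips with 3 to 60 N. Pads are 32 mm wide; open, the fingers measure 118 mm over their backs; the gripper's body (76 mm by 178 mm) begins 60 mm behind the grasp point.
Start: joints at [71.562, 18.312, 89.639, -0, 72.044, -1.146], TCP at [170.915, 549.028, 213.976] pointing down, gripper open.
Joint ranges: [-177.97, 177.97], [-48.28, 115.42], [12.27, 149.76], [-77.06, 257.06], [2.81, 150.46], [-146.56, 146.56]. Speed limits (degrees/s): [147.25, 147.25, 180, 180, 180, 180].

INTERFACE

Orientations are given as [roll, pitch, yaw] about the fixed x, y, z axes, in that order (R = Rz(yaw) Ry(pitch) Rx(roll)).
In Python, from workcell import env gives the robot as it stands. The module is installed in compiled form; this text tells all that it offers.
- The arm moves only by the tool send_rows, never from a script. Its argument "motion" is a list of rows, each an object of numbers: "tx", "ty", "tz": the shift along the tool's x, y, z in units of 500 mm (1.0 is 500 mm); "rx", "ry", "rz": the turn, a rotation vector about the tool's x, y, z in units of 30 degrees (1.0 is 30 degrees); "gripper": the closure, from -1 (fully open) to 1 (shut). In form: [{"tx": .., "ty": .., "tz": .., "rx": .., "ry": .., "rz": .., "gripper": ..}, ...]. A call has 1 to 12 rows; each row shifts and turns the commanded pose from where the row before left it, along the tool's axes as they then stand; what a row does not reach is not made up. A row lasts 1/8 s, in which the tool goes at most 62.5 mm and 10.7 degrees, less where a joint would pass 70% of its speed; a pose out of reach is approached as far as the arm can. A call with a number of a shift or a turn outside -1 to 1 is refused whole. A call with a gripper value outside its range is refused whole. The fingers move at their own pace and stop on an object; "grip_force" is the grip in N (left out, the last holds). Time passes only in rows, so rows that do not move let the fingers close. It gives the time, the measured TCP pose, the force, the opening and the grip force at its end, in the units of the state.
- env.state(): the state, without advancing time (a new reading comes with each control period).
- env.grab_frame(name): name is "side" or "top" or "wrist"; returns a dict with "frame" (480x640x3 uint8, red, green, blue), "vertical_fov" (degrees; the focal length in pixels is half the picture's height over the tangent of half this angle, whatever the lens; pixels are square), "cx", "cy" (the principal point, pixels), "rvec" (rotation vector, rad) and "tvec" (3), from world to camera coordinates, as OpenCV has them; the wrist camera has in their place "T_tool_cam" (4x4, takes a point from camera to tool coordinates, whose origin is the TCP and whose axes are the flange's). Camera axes: x right, y down, z forward; pixel columns grow to the right and rows downward; lengths in mm; the calibration is good to about 2 mm. A picture is of the moment at which its call begins: read the wrist's pose just before it. There is no depth.
- env.job_done(): hands the job in; it is judged then, once.
The state is a dict: "time_s": time; "qpos": joint angles; "qvel": joint speeds; "effort": joint torques, N m; "ee_pos": TCP position; "ee_rot": TCP orientation; "force": force on the tool from outside, world axes, zero at the start; "torque": the same for the moment, N m; "gripper_width": finger opening in mm; "gripper_force": force on a finger pad.
Only numpy, scipy, OpenCV 4.12 (cv2) and the standard library are available. Lean on these libraries where they do the work, as an engineer would, in place of code of your own. Each camera call takes 0.05 s, during which the arm holds its last target. There are 200 camera calls.

## Working session

There is one attempt and no reset: what is moved stays moved. The work goes in short steps, Python scripts to look and compute and a tool call to move; the robot and the scene stay as the last step left them, time stands still between calls to the robot, and variables do not carry over. Pictures are saved under pics/ and viewed, at most 14 in all, crops included, and the job is handed in when it is done.

Besides the shell and the picture viewer there is one more tool, called after "Call:" by a JSON object that holds its "api" and its "payload". send_rows: Moves the arm, as the interface text tells. Shifts and turns lie within -1 to 1; 1 stands for 500 mm of shift or 30 degrees of turn. Its arguments: {"type":"object","properties":{"motion":{"type":"array"},"grip_force":{"type":"number"}},"required":["motion"]}

```bash
mkdir -p pics; cat > h.py <<'E'
import numpy as np, cv2
from scipy.spatial.transform import Rotation as R
from workcell import env
def cam(name):
    s=env.state(); g=env.grab_frame(name)
    f=240/np.tan(np.radians(g["vertical_fov"])/2)
    K=np.array([[f,0,g["cx"]],[0,f,g["cy"]],[0,0,1.]])
    if "rvec" in g:
        Rm=cv2.Rodrigues(np.array(g["rvec"],float))[0]; t=np.array(g["tvec"],float)
        C=-Rm.T@t; Rc=Rm.T
    else:
        T=np.array(g["T_tool_cam"],float); Rt=R.from_euler('xyz',s["ee_rot"],degrees=True).as_matrix()
        Rc=Rt@T[:3,:3]; C=Rt@T[:3,3]+np.array(s["ee_pos"])
    return dict(im=cv2.cvtColor(g["frame"],cv2.COLOR_RGB2BGR),K=K,C=C,R=Rc)
def ray(c,u,v,z=0.):
    d=c["R"]@np.linalg.inv(c["K"])@np.array([u,v,1.]); return c["C"]+d*(z-c["C"][2])/d[2]
def proj(c,p):
    q=c["K"]@(c["R"].T@(np.array(p,float)-c["C"])); return q[:2]/q[2]
E
python3 - <<'E'
from h import *
import pickle
for n in("top","side"):
    c=cam(n); cv2.imwrite(f"pics/{n}0.png",c["im"]); pickle.dump(c,open(n+"0.pkl","wb")); print(n,c["C"].round(),c["K"][0,0])
print(env.state())
E
```

```text
top [ 470.  -23. 1273.] 460.06698986498884
side [ 619. 1204.  622.] 506.67336832444323
{'time_s': 0.1, 'qpos': array([ 7.15624309e+01,  1.83478565e+01,  8.96992880e+01,  4.92113412e-04,
        7.20436837e+01, -1.14664301e+00]), 'qvel': array([ 0.03697659, -0.19955993, -0.16773408,  0.02722555,  0.03539773,
       -0.00305408]), 'effort': array([ 2.80883005e-04, -4.13327193e+01, -2.32512474e+01,  7.30722374e-02,
        4.22228209e-02, -4.40405609e-05]), 'ee_pos': array([170.76502753, 548.58687456, 213.20643844]), 'ee_rot': array([-1.79909199e+02, -2.28540616e-03,  1.62708920e+02]), 'force': array([-0.58848439, -0.34555116,  0.52633119]), 'torque': array([-0.01886034, -0.00367777, -0.05255794]), 'gripper_force': 0.0, 'gripper_width': 91.44226118108602}
```

View pics/top0.png

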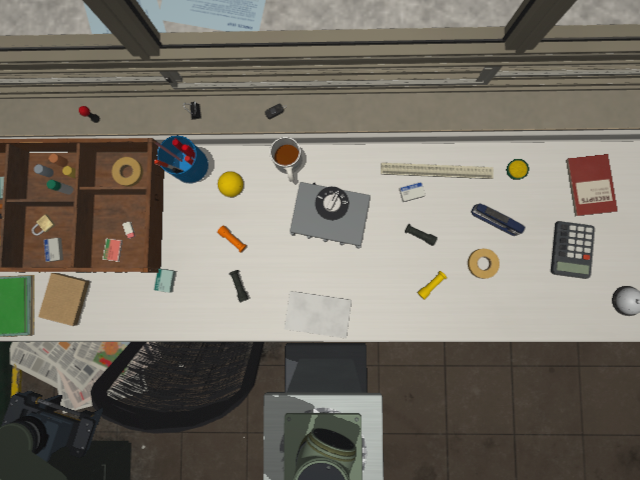

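View pics/side0.png

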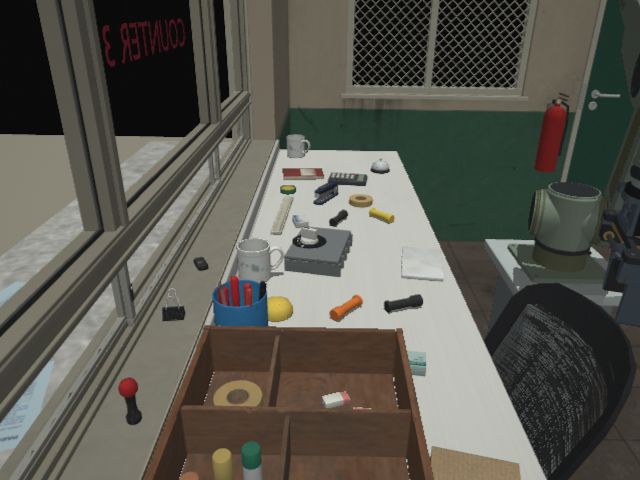

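Top view: two black torches, at (239,286) and (421,234). Look-alikes are the orange torch (232,238), the yellow torch (432,286) and the dark blue stapler (498,219). The dock is at (330,215) with its dial at (333,202). I'll check the choice and the dial in one close crop.

```bash
python3 - <<'E'
from h import *
import pickle
c=pickle.load(open("top0.pkl","rb")); im=c["im"]
cv2.imwrite("pics/crop1.png",cv2.resize(im[130:310,210:450],None,fx=3.3,fy=3.3,interpolation=cv2.INTER_CUBIC))
hsv=cv2.cvtColor(im,cv2.COLOR_BGR2HSV)
# dark blobs
m=((hsv[...,2]<75)).astype(np.uint8); m[:140]=0; m[335:]=0; m[:,:165]=0
m=cv2.morphologyEx(m,cv2.MORPH_CLOSE,np.ones((3,3)))
for k in cv2.findContours(m,cv2.RETR_EXTERNAL,cv2.CHAIN_APPROX_NONE)[0]:
    if cv2.contourArea(k)>60:
        p=np.array([ray(c,*q[0],13.5)[:2] for q in k]); r=cv2.minAreaRect(p.astype(np.float32))
        print("dark",k.mean((0,1)).round(),np.round(r[0]),np.round(r[1]),round(r[2],1), cv2.contourArea(k))
g=((hsv[...,1]<50)&(hsv[...,2]>75)&(hsv[...,2]<165)).astype(np.uint8); g[:165]=0;g[270:]=0;g[:,:270]=0;g[:,385:]=0
ks=cv2.findContours(g,cv2.RETR_EXTERNAL,cv2.CHAIN_APPROX_NONE)[0]
k=max(ks,key=cv2.contourArea)
p=np.array([ray(c,*q[0],45)[:2] for q in k]); r=cv2.minAreaRect(p.astype(np.float32)); print("dock",r, cv2.boxPoints(r).round())
print(ray(c,333,202,56))
E
```

```text
dark [620. 299.] [ 405. -797.] [49. 76.] 80.4 106.5
dark [238. 285.] [444. 228.] [85. 24.] 20.0 193.0
dark [421. 234.] [ 582. -269.] [85. 25.] 62.7 199.0
dark [572. 255.] [ 538. -675.] [104. 144.] 81.9 1615.0
dark [497. 219.] [ 621. -478.] [146.  40.] 61.0 656.0
dark [331. 203.] [669. -27.] [90. 93.] 75.6 829.5
dark [183. 160.] [793. 382.] [122. 118.] 89.5 782.5
dock ((634.96240234375, -23.223098754882812), (198.1667938232422, 152.9200439453125), 78.16504669189453) [[ 540. -105.]
 [ 689. -136.]
 [ 730.   58.]
 [ 580.   89.]]
[665.2437198  -31.13164921  56.        ]
```

View pics/crop1.png

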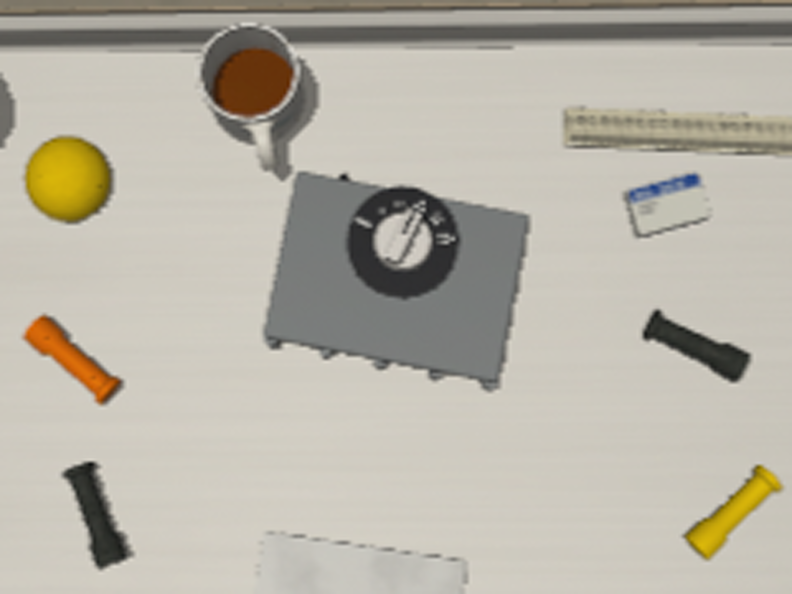

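The crop confirms both black torches. The lens heads are at crop (112,552) for the left one and (735,365) for the right one. The dial pointer stands about 15° clockwise of dock +x, so it reads 3. I'll go over the dial first.

```bash
cat >> h.py <<'E'
def plan(x,y,z,yaw,n,frm=None):
    s=env.state(); p=np.array(s["ee_pos"]); w=s["ee_rot"][2]
    if frm is not None: p=np.array(frm[:3],float); w=frm[3]
    d=(np.array([x,y,z])-p)/n; dw=(yaw-w)
    dw=dw/n
    print("shift/row mm",np.linalg.norm(d).round(1),"turn/row",round(dw,2))
    for i in range(n):
        a=np.radians(w+dw*i); 
        print('{"tx":%.3f,"ty":%.3f,"tz":%.3f,"rz":%.3f}'%((np.cos(a)*d[0]+np.sin(a)*d[1])/500,(np.sin(a)*d[0]-np.cos(a)*d[1])/500,-d[2]/500,-dw/30),end=',')
    print()
E
python3 - <<'E'
from h import *
plan(600,-20,320,-27,20)
E
```

```text
shift/row mm 36.0 turn/row -9.49
{"tx":-0.058,"ty":-0.042,"tz":-0.011,"rz":0.316},{"tx":-0.064,"ty":-0.031,"tz":-0.011,"rz":0.316},{"tx":-0.068,"ty":-0.020,"tz":-0.011,"rz":0.316},{"tx":-0.071,"ty":-0.009,"tz":-0.011,"rz":0.316},{"tx":-0.071,"ty":0.003,"tz":-0.011,"rz":0.316},{"tx":-0.070,"ty":0.015,"tz":-0.011,"rz":0.316},{"tx":-0.066,"ty":0.026,"tz":-0.011,"rz":0.316},{"tx":-0.061,"ty":0.036,"tz":-0.011,"rz":0.316},{"tx":-0.054,"ty":0.046,"tz":-0.011,"rz":0.316},{"tx":-0.046,"ty":0.054,"tz":-0.011,"rz":0.316},{"tx":-0.036,"ty":0.061,"tz":-0.011,"rz":0.316},{"tx":-0.026,"ty":0.066,"tz":-0.011,"rz":0.316},{"tx":-0.015,"ty":0.070,"tz":-0.011,"rz":0.316},{"tx":-0.003,"ty":0.071,"tz":-0.011,"rz":0.316},{"tx":0.009,"ty":0.071,"tz":-0.011,"rz":0.316},{"tx":0.020,"ty":0.068,"tz":-0.011,"rz":0.316},{"tx":0.031,"ty":0.064,"tz":-0.011,"rz":0.316},{"tx":0.041,"ty":0.058,"tz":-0.011,"rz":0.316},{"tx":0.050,"ty":0.050,"tz":-0.011,"rz":0.316},{"tx":0.058,"ty":0.041,"tz":-0.011,"rz":0.316},
```

Call:
{"api": "send_rows", "payload": {"motion": [{"tx":-0.058,"ty":-0.042,"tz":-0.011,"rz":0.316,"gripper":-1},{"tx":-0.064,"ty":-0.031,"tz":-0.011,"rz":0.316},{"tx":-0.068,"ty":-0.02,"tz":-0.011,"rz":0.316},{"tx":-0.071,"ty":-0.009,"tz":-0.011,"rz":0.316},{"tx":-0.071,"ty":0.003,"tz":-0.011,"rz":0.316},{"tx":-0.07,"ty":0.015,"tz":-0.011,"rz":0.316},{"tx":-0.066,"ty":0.026,"tz":-0.011,"rz":0.316},{"tx":-0.061,"ty":0.036,"tz":-0.011,"rz":0.316},{"tx":-0.054,"ty":0.046,"tz":-0.011,"rz":0.316},{"tx":-0.046,"ty":0.054,"tz":-0.011,"rz":0.316}]}}

```text
invalid input at $.motion[0]: expected keys tx, ty, tz, rx, ry, rz, gripper
```

Call:
{"api": "send_rows", "payload": {"motion": [{"tx":-0.036,"ty":0.061,"tz":-0.011,"rz":0.316},{"tx":-0.026,"ty":0.066,"tz":-0.011,"rz":0.316},{"tx":-0.015,"ty":0.07,"tz":-0.011,"rz":0.316},{"tx":-0.003,"ty":0.071,"tz":-0.011,"rz":0.316},{"tx":0.009,"ty":0.071,"tz":-0.011,"rz":0.316},{"tx":0.02,"ty":0.068,"tz":-0.011,"rz":0.316},{"tx":0.031,"ty":0.064,"tz":-0.011,"rz":0.316},{"tx":0.041,"ty":0.058,"tz":-0.011,"rz":0.316},{"tx":0.05,"ty":0.05,"tz":-0.011,"rz":0.316},{"tx":0.058,"ty":0.041,"tz":-0.011,"rz":0.316},{"tx":0},{"tx":0}]}}

```text
invalid input at $.motion[0]: expected keys tx, ty, tz, rx, ry, rz, gripper
```

```bash
python3 - <<'E'
from h import *
import pickle
c=cam("wrist"); cv2.imwrite("pics/w1.png",c["im"]); pickle.dump(c,open("w1.pkl","wb")); s=env.state(); print(c["C"],s["ee_pos"],s["ee_rot"],s["qpos"].round(1))
print(proj(c,[665,-29,55]))
E
```

```text
[105.04613608 569.86156689 383.78130056] [170.76826916 548.66907003 213.31425502] [-1.79921151e+02 -1.59182262e-03  1.62709053e+02] [71.6 18.3 89.7  0.  72.  -1.1]
[-14.24498933 739.06564733]
```

View pics/w1.png

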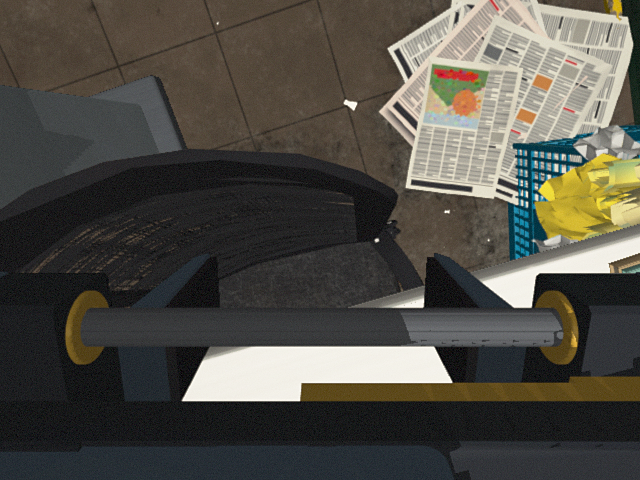

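The keys must all be given, so nothing moved. The wrist picture shows only the floor and the fingers; its useful part is the upper half, towards tool +x.

Call:
{"api": "send_rows", "payload": {"motion": [{"tx":-0.058,"ty":-0.042,"tz":-0.011,"rx":0,"ry":0,"rz":0.316,"gripper":-1},{"tx":-0.064,"ty":-0.031,"tz":-0.011,"rx":0,"ry":0,"rz":0.316,"gripper":-1},{"tx":-0.068,"ty":-0.02,"tz":-0.011,"rx":0,"ry":0,"rz":0.316,"gripper":-1},{"tx":-0.071,"ty":-0.009,"tz":-0.011,"rx":0,"ry":0,"rz":0.316,"gripper":-1},{"tx":-0.071,"ty":0.003,"tz":-0.011,"rx":0,"ry":0,"rz":0.316,"gripper":-1},{"tx":-0.07,"ty":0.015,"tz":-0.011,"rx":0,"ry":0,"rz":0.316,"gripper":-1},{"tx":-0.066,"ty":0.026,"tz":-0.011,"rx":0,"ry":0,"rz":0.316,"gripper":-1},{"tx":-0.061,"ty":0.036,"tz":-0.011,"rx":0,"ry":0,"rz":0.316,"gripper":-1},{"tx":-0.054,"ty":0.046,"tz":-0.011,"rx":0,"ry":0,"rz":0.316,"gripper":-1},{"tx":-0.046,"ty":0.054,"tz":-0.011,"rx":0,"ry":0,"rz":0.316,"gripper":-1}]}}

```text
time_s: 1.4
ee_pos: [386.3, 264.5, 269.0]
ee_rot: [-180.0, 0.0, 67.6]
force: [0.8, 0.4, -0.1]
gripper_width: 91.3
gripper_force: 0.0
```

```bash
sed -i 's/"rz":%.3f}/"rx":0,"ry":0,"rz":%.3f,"gripper":G}/' h.py; python3 - <<'E'
from h import *
s=env.state(); print(s["ee_pos"],s["ee_rot"],s["qpos"].round(1))
plan(560,-25,320,-12,11)
E
```

```text
[386.26748    264.47001219 268.95802147] [-1.79987616e+02  8.95271311e-03  6.75961055e+01] [33.   6.7 97.   0.  76.3 55.4]
shift/row mm 31.0 turn/row -7.24
{"tx":-0.037,"ty":0.049,"tz":-0.009,"rx":0,"ry":0,"rz":0.241,"gripper":G},{"tx":-0.030,"ty":0.053,"tz":-0.009,"rx":0,"ry":0,"rz":0.241,"gripper":G},{"tx":-0.023,"ty":0.057,"tz":-0.009,"rx":0,"ry":0,"rz":0.241,"gripper":G},{"tx":-0.016,"ty":0.059,"tz":-0.009,"rx":0,"ry":0,"rz":0.241,"gripper":G},{"tx":-0.008,"ty":0.061,"tz":-0.009,"rx":0,"ry":0,"rz":0.241,"gripper":G},{"tx":-0.000,"ty":0.061,"tz":-0.009,"rx":0,"ry":0,"rz":0.241,"gripper":G},{"tx":0.007,"ty":0.061,"tz":-0.009,"rx":0,"ry":0,"rz":0.241,"gripper":G},{"tx":0.015,"ty":0.060,"tz":-0.009,"rx":0,"ry":0,"rz":0.241,"gripper":G},{"tx":0.022,"ty":0.057,"tz":-0.009,"rx":0,"ry":0,"rz":0.241,"gripper":G},{"tx":0.029,"ty":0.054,"tz":-0.009,"rx":0,"ry":0,"rz":0.241,"gripper":G},{"tx":0.036,"ty":0.050,"tz":-0.009,"rx":0,"ry":0,"rz":0.241,"gripper":G},
```

Call:
{"api": "send_rows", "payload": {"motion": [{"tx":-0.037,"ty":0.049,"tz":-0.009,"rx":0,"ry":0,"rz":0.241,"gripper":-1},{"tx":-0.03,"ty":0.053,"tz":-0.009,"rx":0,"ry":0,"rz":0.241,"gripper":-1},{"tx":-0.023,"ty":0.057,"tz":-0.009,"rx":0,"ry":0,"rz":0.241,"gripper":-1},{"tx":-0.016,"ty":0.059,"tz":-0.009,"rx":0,"ry":0,"rz":0.241,"gripper":-1},{"tx":-0.008,"ty":0.061,"tz":-0.009,"rx":0,"ry":0,"rz":0.241,"gripper":-1},{"tx":0,"ty":0.061,"tz":-0.009,"rx":0,"ry":0,"rz":0.241,"gripper":-1},{"tx":0.007,"ty":0.061,"tz":-0.009,"rx":0,"ry":0,"rz":0.241,"gripper":-1},{"tx":0.015,"ty":0.06,"tz":-0.009,"rx":0,"ry":0,"rz":0.241,"gripper":-1},{"tx":0.022,"ty":0.057,"tz":-0.009,"rx":0,"ry":0,"rz":0.241,"gripper":-1},{"tx":0.029,"ty":0.054,"tz":-0.009,"rx":0,"ry":0,"rz":0.241,"gripper":-1},{"tx":0.036,"ty":0.05,"tz":-0.009,"rx":0,"ry":0,"rz":0.241,"gripper":-1},{"tx":0,"ty":0,"tz":0,"rx":0,"ry":0,"rz":0,"gripper":-1}]}}

```text
time_s: 2.9
ee_pos: [561.5, -24.3, 317.9]
ee_rot: [180.0, 0.0, -11.7]
force: [0.2, 0.0, -0.1]
gripper_width: 91.1
gripper_force: 0.0
```

```bash
python3 - <<'E'
from h import *
import pickle
c=cam("wrist"); cv2.imwrite("pics/w2.png",c["im"]); pickle.dump(c,open("w2.pkl","wb")); s=env.state(); print(c["C"],s["ee_pos"],s["ee_rot"],s["qpos"].round(1))
print(proj(c,[665,-29,55]))
E
```

```text
[630.12235554 -38.02617195 488.41029333] [560.83264924 -23.21533659 317.81879066] [-1.79980941e+02  8.09206200e-02 -1.16395469e+01] [-3.6 14.5 80.3  0.  85.3 98.1]
[306.02305496  96.28520621]
```

View pics/w2.png

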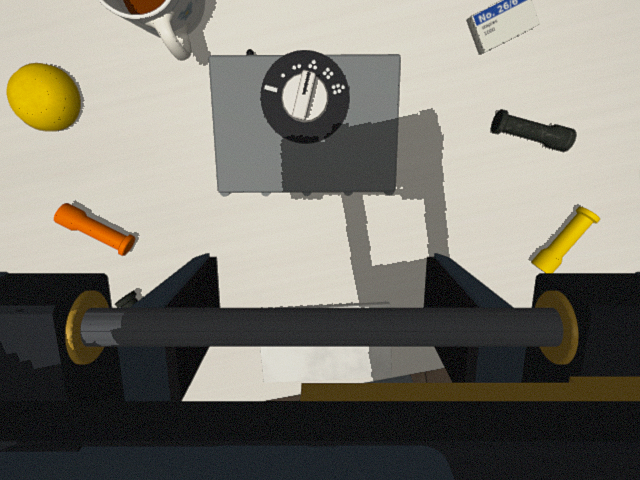

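The wrist view shows the dock corners at about (210,56), (400,55), (396,191) and (219,191), with the dial at (305,97) and its pointer on the third pips. The right torch is at (534,130).

```bash
python3 - <<'E'
from h import *
import pickle
c=pickle.load(open("w2.pkl","rb")); im=c["im"]
for q in [(210,56),(400,55),(396,191),(219,191)]: print(q,ray(c,*q,45).round(1))
hsv=cv2.cvtColor(im,cv2.COLOR_BGR2HSV)
m=((hsv[...,2]<70)).astype(np.uint8); sub=np.zeros_like(m); sub[45:148,255:355]=m[45:148,255:355]
sub=cv2.morphologyEx(sub,cv2.MORPH_OPEN,np.ones((3,3)))
# dock edges: sub-pixel row/col via grey gradient
g=cv2.GaussianBlur(hsv[...,2],(3,3),0).astype(int)
print([int(np.argmin(np.diff(g[45:65,x])))+45.5 for x in (220,235,360,380)],[int(np.argmax(np.diff(g[180:200,x])))+180.5 for x in (245,270)])
print([int(np.argmin(np.diff(g[y,200:230])))+200.5 for y in (70,100,130,160,180)],[int(np.argmax(np.diff(g[y,385:410])))+385.5 for y in (60,70,80,90)])
lo=((hsv[...,2]<50)).astype(np.uint8)
for r,n in(((45,148,255,355),"disc"),((100,160,480,585),"torchB")):
    a=np.zeros_like(lo); a[r[0]:r[1],r[2]:r[3]]=(hsv[...,2]<(55 if n=="disc" else 75))[r[0]:r[1],r[2]:r[3]]
    k=max(cv2.findContours(a,cv2.RETR_EXTERNAL,cv2.CHAIN_APPROX_NONE)[0],key=cv2.contourArea)
    h=cv2.convexHull(k); print(n,cv2.fitEllipse(h),cv2.minAreaRect(k))
    z=54 if n=="disc" else 13.5
    p=np.array([ray(c,*q[0],z)[:2] for q in k],np.float32); print(cv2.minAreaRect(p),cv2.minEnclosingCircle(p))
w=((hsv[...,2]>150)&(hsv[...,1]<60)).astype(np.uint8); a=np.zeros_like(w); a[65:125,280:332]=w[65:125,280:332]
k=max(cv2.findContours(a,cv2.RETR_EXTERNAL,cv2.CHAIN_APPROX_NONE)[0],key=cv2.contourArea); print("white",cv2.minAreaRect(k),cv2.boundingRect(k))
cv2.imwrite("pics/dial.png",cv2.resize(im[40:150,200:410],None,fx=3.8,fy=3.8,interpolation=cv2.INTER_CUBIC))
E
```

```text
(210, 56) [723.1  57.5  45. ]
(400, 55) [ 685.1 -129.5   45. ]
(396, 191) [ 550.3 -103.7   45. ]
(219, 191) [589.5  84.7  45. ]
[54.5, 54.5, 53.5, 53.5] [192.5, 192.5]
[208.5, 210.5, 212.5, 214.5, 216.5] [400.5, 400.5, 399.5, 399.5]
disc ((304.8136291503906, 96.80810546875), (88.09078979492188, 93.20321655273438), 170.7957305908203) ((304.5, 97.0), (92.0, 87.0), 90.0)
((663.5905151367188, -27.0633544921875), (87.9532470703125, 88.18289184570312), 78.24546813964844) ((663.6141967773438, -27.33879280090332), 44.840538024902344)
torchB ((532.5402221679688, 130.16012573242188), (45.62091064453125, 85.5804672241211), 101.21778869628906) ((533.1495971679688, 130.44317626953125), (83.86211395263672, 24.360082626342773), 15.037816047668457)
((580.5167846679688, -270.13189697265625), (96.46045684814453, 25.618661880493164), 63.99420166015625) ((580.1565551757812, -269.9737854003906), 48.25942611694336)
white ((296.1764831542969, 92.79412841796875), (27.406524658203125, 48.022056579589844), 14.03624439239502) (282, 70, 33, 50)
```

View pics/dial.png

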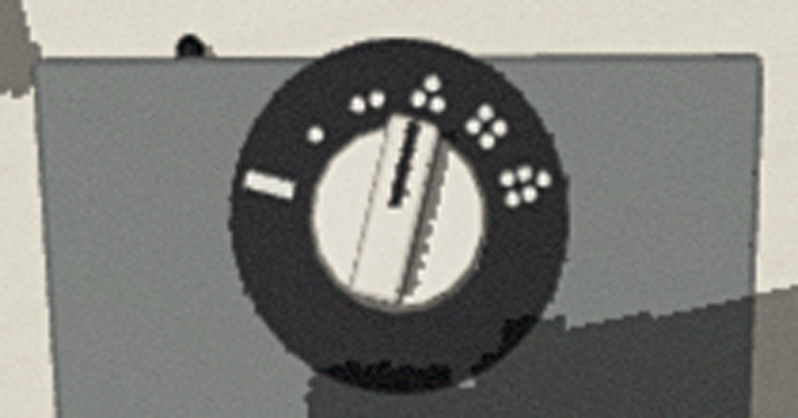

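```bash
python3 - <<'E'
from h import *
plan(664.3,-27.6,130,-26.4,5)
plan(664.3,-27.6,58,-26.4,3,(664.3,-27.6,130,-26.4))
E
```

```text
shift/row mm 42.9 turn/row -2.95
{"tx":0.041,"ty":-0.007,"tz":0.075,"rx":0,"ry":0,"rz":0.098,"gripper":G},{"tx":0.040,"ty":-0.009,"tz":0.075,"rx":0,"ry":0,"rz":0.098,"gripper":G},{"tx":0.040,"ty":-0.011,"tz":0.075,"rx":0,"ry":0,"rz":0.098,"gripper":G},{"tx":0.039,"ty":-0.013,"tz":0.075,"rx":0,"ry":0,"rz":0.098,"gripper":G},{"tx":0.039,"ty":-0.015,"tz":0.075,"rx":0,"ry":0,"rz":0.098,"gripper":G},
shift/row mm 24.0 turn/row 0.0
{"tx":0.000,"ty":-0.000,"tz":0.048,"rx":0,"ry":0,"rz":-0.000,"gripper":G},{"tx":0.000,"ty":-0.000,"tz":0.048,"rx":0,"ry":0,"rz":-0.000,"gripper":G},{"tx":0.000,"ty":-0.000,"tz":0.048,"rx":0,"ry":0,"rz":-0.000,"gripper":G},
```

Call:
{"api": "send_rows", "payload": {"motion": [{"tx":0.041,"ty":-0.007,"tz":0.075,"rx":0,"ry":0,"rz":0.098,"gripper":-1},{"tx":0.04,"ty":-0.009,"tz":0.075,"rx":0,"ry":0,"rz":0.098,"gripper":-1},{"tx":0.04,"ty":-0.011,"tz":0.075,"rx":0,"ry":0,"rz":0.098,"gripper":-1},{"tx":0.039,"ty":-0.013,"tz":0.075,"rx":0,"ry":0,"rz":0.098,"gripper":-1},{"tx":0.039,"ty":-0.015,"tz":0.075,"rx":0,"ry":0,"rz":0.098,"gripper":-1},{"tx":0,"ty":0,"tz":0,"rx":0,"ry":0,"rz":0,"gripper":-1},{"tx":0,"ty":0,"tz":0,"rx":0,"ry":0,"rz":0,"gripper":-1}]}}

```text
time_s: 3.82
ee_pos: [664.1, -25.8, 132.0]
ee_rot: [-180.0, -0.0, -26.2]
force: [0.3, 0.2, 0.6]
gripper_width: 91.4
gripper_force: 0.0
```

```bash
python3 - <<'E'
from h import *
s=env.state(); print(s["ee_pos"],s["ee_rot"],s["qpos"])
c=cam("wrist"); print(proj(c,[664.3,-27.6,82]))
plan(664.3,-27.6,58,-26.4,4)
E
```

```text
[664.07934524 -25.809719   132.02455112] [-1.79970388e+02 -2.93777046e-02 -2.62200938e+01] [-3.22518048e+00  2.94664637e+01  8.37987054e+01  1.71845268e-02
  6.66962206e+01  1.12988113e+02]
[325.66858275 255.63055703]
shift/row mm 18.7 turn/row -0.04
{"tx":0.000,"ty":0.001,"tz":0.037,"rx":0,"ry":0,"rz":0.001,"gripper":G},{"tx":0.000,"ty":0.001,"tz":0.037,"rx":0,"ry":0,"rz":0.001,"gripper":G},{"tx":0.000,"ty":0.001,"tz":0.037,"rx":0,"ry":0,"rz":0.001,"gripper":G},{"tx":0.000,"ty":0.001,"tz":0.037,"rx":0,"ry":0,"rz":0.001,"gripper":G},
```

Call:
{"api": "send_rows", "payload": {"motion": [{"tx":0,"ty":0.001,"tz":0.037,"rx":0,"ry":0,"rz":0,"gripper":-1},{"tx":0,"ty":0.001,"tz":0.037,"rx":0,"ry":0,"rz":0,"gripper":-1},{"tx":0,"ty":0.001,"tz":0.037,"rx":0,"ry":0,"rz":0,"gripper":-1},{"tx":0,"ty":0.001,"tz":0.037,"rx":0,"ry":0,"rz":0,"gripper":-1},{"tx":0,"ty":0,"tz":0,"rx":0,"ry":0,"rz":0,"gripper":1},{"tx":0,"ty":0,"tz":0,"rx":0,"ry":0,"rz":0,"gripper":1},{"tx":0,"ty":0,"tz":0,"rx":0,"ry":0,"rz":0,"gripper":1},{"tx":0,"ty":0,"tz":0,"rx":0,"ry":0,"rz":0,"gripper":1},{"tx":0,"ty":0,"tz":0,"rx":0,"ry":0,"rz":0,"gripper":1},{"tx":0,"ty":0,"tz":0,"rx":0,"ry":0,"rz":0,"gripper":1}], "grip_force": 12}}

```text
time_s: 5.12
ee_pos: [663.4, -28.3, 57.0]
ee_rot: [-180.0, 0.0, -26.3]
force: [0.5, 1.2, -0.1]
gripper_width: 34.0
gripper_force: 0.0
```

Call:
{"api": "send_rows", "payload": {"motion": [{"tx":0,"ty":0,"tz":0,"rx":0,"ry":0,"rz":0,"gripper":1},{"tx":0,"ty":0,"tz":0,"rx":0,"ry":0,"rz":0,"gripper":1},{"tx":0,"ty":0,"tz":0,"rx":0,"ry":0,"rz":0,"gripper":1},{"tx":0,"ty":0,"tz":0,"rx":0,"ry":0,"rz":0,"gripper":1}]}}

```text
time_s: 5.62
ee_pos: [663.6, -27.9, 56.9]
ee_rot: [-180.0, -0.0, -26.3]
force: [1.4, 3.3, 0.0]
gripper_width: 12.9
gripper_force: 12.0
```

Call:
{"api": "send_rows", "payload": {"motion": [{"tx":0,"ty":0,"tz":0,"rx":0,"ry":0,"rz":-0.333,"gripper":1},{"tx":0,"ty":0,"tz":0,"rx":0,"ry":0,"rz":-0.333,"gripper":1},{"tx":0,"ty":0,"tz":0,"rx":0,"ry":0,"rz":-0.333,"gripper":1},{"tx":0,"ty":0,"tz":0,"rx":0,"ry":0,"rz":-0.333,"gripper":1},{"tx":0,"ty":0,"tz":0,"rx":0,"ry":0,"rz":-0.333,"gripper":1},{"tx":0,"ty":0,"tz":0,"rx":0,"ry":0,"rz":-0.333,"gripper":1},{"tx":0,"ty":0,"tz":0,"rx":0,"ry":0,"rz":-0.333,"gripper":1},{"tx":0,"ty":0,"tz":0,"rx":0,"ry":0,"rz":-0.333,"gripper":1},{"tx":0,"ty":0,"tz":0,"rx":0,"ry":0,"rz":-0.333,"gripper":1},{"tx":0,"ty":0,"tz":0,"rx":0,"ry":0,"rz":0,"gripper":1},{"tx":0,"ty":0,"tz":0,"rx":0,"ry":0,"rz":0,"gripper":1}]}}

```text
time_s: 7.0
ee_pos: [661.7, -32.9, 56.7]
ee_rot: [-180.0, 0.5, 63.7]
force: [-1.8, -10.9, 1.5]
gripper_width: 44.1
gripper_force: 12.0
```

The opening of 44 mm says the grip slackened and the fingers turned round the bar. I'll open, rise and look.

Call:
{"api": "send_rows", "payload": {"motion": [{"tx":0,"ty":0,"tz":0,"rx":0,"ry":0,"rz":0,"gripper":-1},{"tx":0,"ty":0,"tz":0,"rx":0,"ry":0,"rz":0,"gripper":-1},{"tx":0,"ty":0,"tz":0,"rx":0,"ry":0,"rz":0,"gripper":-1},{"tx":0,"ty":0,"tz":0,"rx":0,"ry":0,"rz":0,"gripper":-1},{"tx":0,"ty":0,"tz":-0.05,"rx":0,"ry":0,"rz":0.333,"gripper":-1},{"tx":0,"ty":0,"tz":-0.05,"rx":0,"ry":0,"rz":0.333,"gripper":-1},{"tx":0,"ty":0,"tz":-0.05,"rx":0,"ry":0,"rz":0.333,"gripper":-1},{"tx":0,"ty":0,"tz":0,"rx":0,"ry":0,"rz":0.333,"gripper":-1},{"tx":0,"ty":0,"tz":0,"rx":0,"ry":0,"rz":0.333,"gripper":-1},{"tx":0,"ty":0,"tz":0,"rx":0,"ry":0,"rz":0.333,"gripper":-1},{"tx":0,"ty":0,"tz":0,"rx":0,"ry":0,"rz":0,"gripper":-1},{"tx":0,"ty":0,"tz":0,"rx":0,"ry":0,"rz":0,"gripper":-1}]}}

```text
time_s: 8.5
ee_pos: [663.4, -28.2, 131.9]
ee_rot: [-180.0, 0.0, 3.8]
force: [-0.6, 0.2, 0.8]
gripper_width: 91.2
gripper_force: 0.0
```

```bash
python3 - <<'E'
from h import *
c=cam("top"); s=env.state(); print(s["ee_pos"],s["ee_rot"],s["gripper_width"])
w=cam("wrist"); cv2.imwrite("pics/w3.png",np.hstack([cv2.resize(w["im"],(400,300)),cv2.resize(c["im"][150:270,270:430],(400,300))]))
E
```

```text
[663.38020835 -28.20208348 131.92048579] [-1.79993928e+02  1.99345785e-03  3.76941303e+00] 91.48558926355183
```

View pics/w3.png

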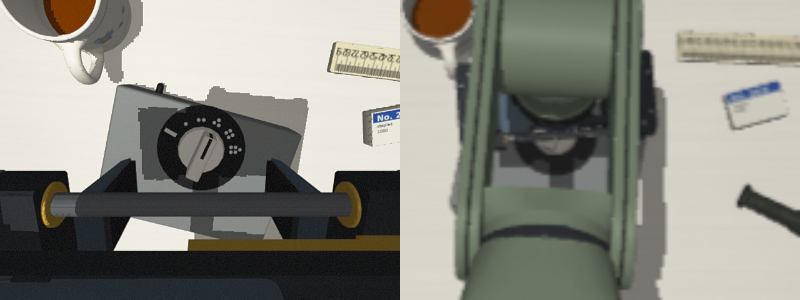

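The wrist view (left half) shows the dial still at 3, with the black line at about (207,147). I'll regrip with more force and turn in stages.

Call:
{"api": "send_rows", "payload": {"motion": [{"tx":0,"ty":0,"tz":0,"rx":0,"ry":0,"rz":0.335,"gripper":-1},{"tx":0,"ty":0,"tz":0,"rx":0,"ry":0,"rz":0.335,"gripper":-1},{"tx":0.002,"ty":0,"tz":0,"rx":0,"ry":0,"rz":0.335,"gripper":-1},{"tx":0,"ty":0,"tz":0.05,"rx":0,"ry":0,"rz":0,"gripper":-1},{"tx":0,"ty":0,"tz":0.05,"rx":0,"ry":0,"rz":0,"gripper":0},{"tx":0,"ty":0,"tz":0.047,"rx":0,"ry":0,"rz":0,"gripper":0.3},{"tx":0,"ty":0,"tz":0,"rx":0,"ry":0,"rz":0,"gripper":1},{"tx":0,"ty":0,"tz":0,"rx":0,"ry":0,"rz":0,"gripper":1},{"tx":0,"ty":0,"tz":0,"rx":0,"ry":0,"rz":0,"gripper":1},{"tx":0,"ty":0,"tz":0,"rx":0,"ry":0,"rz":0,"gripper":1},{"tx":0,"ty":0,"tz":0,"rx":0,"ry":0,"rz":0,"gripper":1},{"tx":0,"ty":0,"tz":0,"rx":0,"ry":0,"rz":0,"gripper":1}], "grip_force": 35}}

```text
time_s: 10.1
ee_pos: [664.6, -28.5, 58.6]
ee_rot: [-180.0, -0.0, -26.5]
force: [0.7, 0.5, 0.4]
gripper_width: 13.8
gripper_force: 0.2
```

Call:
{"api": "send_rows", "payload": {"motion": [{"tx":0,"ty":0,"tz":0,"rx":0,"ry":0,"rz":0,"gripper":1},{"tx":0,"ty":0,"tz":0,"rx":0,"ry":0,"rz":0,"gripper":1},{"tx":0,"ty":0,"tz":0,"rx":0,"ry":0,"rz":0,"gripper":1},{"tx":0,"ty":0,"tz":0,"rx":0,"ry":0,"rz":0,"gripper":1}]}}

```text
time_s: 10.6
ee_pos: [664.7, -28.4, 58.6]
ee_rot: [-180.0, -0.0, -26.5]
force: [0.2, 1.1, 1.5]
gripper_width: 12.6
gripper_force: 35.0
```

Call:
{"api": "send_rows", "payload": {"motion": [{"tx":0,"ty":0,"tz":0,"rx":0,"ry":0,"rz":-0.2,"gripper":1},{"tx":0,"ty":0,"tz":0,"rx":0,"ry":0,"rz":-0.2,"gripper":1},{"tx":0,"ty":0,"tz":0,"rx":0,"ry":0,"rz":-0.2,"gripper":1},{"tx":0,"ty":0,"tz":0,"rx":0,"ry":0,"rz":-0.2,"gripper":1},{"tx":0,"ty":0,"tz":0,"rx":0,"ry":0,"rz":-0.2,"gripper":1},{"tx":0,"ty":0,"tz":0,"rx":0,"ry":0,"rz":0,"gripper":1}]}}

```text
time_s: 11.35
ee_pos: [664.8, -28.1, 58.7]
ee_rot: [-180.0, -0.1, 3.4]
force: [2.9, 2.7, 1.8]
gripper_width: 12.6
gripper_force: 35.0
```

Holding this time. Going on to off.

Call:
{"api": "send_rows", "payload": {"motion": [{"tx":0,"ty":0,"tz":0,"rx":0,"ry":0,"rz":-0.25,"gripper":1},{"tx":0,"ty":0,"tz":0,"rx":0,"ry":0,"rz":-0.25,"gripper":1},{"tx":0,"ty":0,"tz":0,"rx":0,"ry":0,"rz":-0.25,"gripper":1},{"tx":0,"ty":0,"tz":0,"rx":0,"ry":0,"rz":-0.25,"gripper":1},{"tx":0,"ty":0,"tz":0,"rx":0,"ry":0,"rz":-0.25,"gripper":1},{"tx":0,"ty":0,"tz":0,"rx":0,"ry":0,"rz":-0.25,"gripper":1},{"tx":0,"ty":0,"tz":0,"rx":0,"ry":0,"rz":-0.25,"gripper":1},{"tx":0,"ty":0,"tz":0,"rx":0,"ry":0,"rz":-0.25,"gripper":1},{"tx":0,"ty":0,"tz":0,"rx":0,"ry":0,"rz":0,"gripper":1},{"tx":0,"ty":0,"tz":0,"rx":0,"ry":0,"rz":0,"gripper":1}]}}

```text
time_s: 12.6
ee_pos: [664.5, -27.6, 58.7]
ee_rot: [-180.0, -0.1, 63.3]
force: [0.4, 5.0, 2.9]
gripper_width: 13.2
gripper_force: 35.0
```

Call:
{"api": "send_rows", "payload": {"motion": [{"tx":0,"ty":0,"tz":0,"rx":0,"ry":0,"rz":0,"gripper":-1},{"tx":0,"ty":0,"tz":0,"rx":0,"ry":0,"rz":0,"gripper":-1},{"tx":0,"ty":0,"tz":0,"rx":0,"ry":0,"rz":0,"gripper":-1},{"tx":0,"ty":0,"tz":0,"rx":0,"ry":0,"rz":0,"gripper":-1},{"tx":0,"ty":0,"tz":-0.1,"rx":0,"ry":0,"rz":0,"gripper":-1},{"tx":0,"ty":0,"tz":-0.1,"rx":0,"ry":0,"rz":0,"gripper":-1},{"tx":0,"ty":0,"tz":-0.1,"rx":0,"ry":0,"rz":0,"gripper":-1},{"tx":0,"ty":0,"tz":-0.04,"rx":0,"ry":0,"rz":0,"gripper":-1},{"tx":0,"ty":0,"tz":0,"rx":0,"ry":0,"rz":0,"gripper":-1}]}}

```text
time_s: 13.72
ee_pos: [665.1, -28.8, 230.5]
ee_rot: [179.8, -0.1, 63.5]
force: [0.2, -0.3, -0.0]
gripper_width: 91.0
gripper_force: 0.0
```

```bash
python3 - <<'E'
from h import *
plan(369,201,230,20,8)
E
```

```text
shift/row mm 46.9 turn/row -5.44
{"tx":0.018,"ty":-0.092,"tz":0.000,"rx":0,"ry":0,"rz":0.181,"gripper":G},{"tx":0.010,"ty":-0.093,"tz":0.000,"rx":0,"ry":0,"rz":0.181,"gripper":G},{"tx":0.001,"ty":-0.094,"tz":0.000,"rx":0,"ry":0,"rz":0.181,"gripper":G},{"tx":-0.008,"ty":-0.093,"tz":0.000,"rx":0,"ry":0,"rz":0.181,"gripper":G},{"tx":-0.017,"ty":-0.092,"tz":0.000,"rx":0,"ry":0,"rz":0.181,"gripper":G},{"tx":-0.026,"ty":-0.090,"tz":0.000,"rx":0,"ry":0,"rz":0.181,"gripper":G},{"tx":-0.034,"ty":-0.087,"tz":0.000,"rx":0,"ry":0,"rz":0.181,"gripper":G},{"tx":-0.042,"ty":-0.084,"tz":0.000,"rx":0,"ry":0,"rz":0.181,"gripper":G},
```

Call:
{"api": "send_rows", "payload": {"motion": [{"tx":0.018,"ty":-0.092,"tz":0,"rx":0,"ry":0,"rz":0.181,"gripper":-1},{"tx":0.01,"ty":-0.093,"tz":0,"rx":0,"ry":0,"rz":0.181,"gripper":-1},{"tx":0.001,"ty":-0.094,"tz":0,"rx":0,"ry":0,"rz":0.181,"gripper":-1},{"tx":-0.008,"ty":-0.093,"tz":0,"rx":0,"ry":0,"rz":0.181,"gripper":-1},{"tx":-0.017,"ty":-0.092,"tz":0,"rx":0,"ry":0,"rz":0.181,"gripper":-1},{"tx":-0.026,"ty":-0.09,"tz":0,"rx":0,"ry":0,"rz":0.181,"gripper":-1},{"tx":-0.034,"ty":-0.087,"tz":0,"rx":0,"ry":0,"rz":0.181,"gripper":-1},{"tx":-0.042,"ty":-0.084,"tz":0,"rx":0,"ry":0,"rz":0.181,"gripper":-1},{"tx":0,"ty":0,"tz":0,"rx":0,"ry":0,"rz":0,"gripper":-1},{"tx":0,"ty":0,"tz":0,"rx":0,"ry":0,"rz":0,"gripper":-1}]}}

```text
time_s: 14.98
ee_pos: [368.3, 200.7, 227.6]
ee_rot: [180.0, 0.1, 20.1]
force: [0.1, -0.1, -0.7]
gripper_width: 90.9
gripper_force: 0.0
```

```bash
cat >> h.py <<'E'
def torch(c,guess,half=60,z=13.5,thr=75):
    "rect of dark blob near guess px: centre, axis angle mod 180, lens side by width"
    hsv=cv2.cvtColor(c["im"],cv2.COLOR_BGR2HSV); a=np.zeros((480,640),np.uint8)
    u,v=map(int,guess); sl=np.s_[max(0,v-half):v+half,max(0,u-half):u+half]
    a[sl]=(hsv[...,2][sl]<thr)
    k=max(cv2.findContours(a,cv2.RETR_EXTERNAL,cv2.CHAIN_APPROX_NONE)[0],key=cv2.contourArea)
    m=np.zeros_like(a); cv2.drawContours(m,[k],-1,1,-1); v,u=np.nonzero(m)
    P=np.array([ray(c,x,y,z)[:2] for x,y in zip(u,v)]); r=cv2.minAreaRect(P.astype(np.float32))
    (cx,cy),(w,h),an=r
    if h>w: an+=90
    d=np.array([np.cos(np.radians(an)),np.sin(np.radians(an))]); t=(P-[cx,cy])@d
    L=max(w,h); n=lambda s:np.sum(np.abs(t*s-L*.36)<L*.06)
    if n(1)<n(-1): d=-d
    # refine axis: middle lines
    print("torch centre",np.round([cx,cy],1),"size",np.round([w,h],1),"lens dir deg",np.degrees(np.arctan2(d[1],d[0])).round(1),"px",np.mean(u).round(),np.mean(v).round())
E
python3 - <<'E'
from h import *
import pickle
s=env.state(); print(s["ee_pos"],s["ee_rot"],s["gripper_width"])
w=cam("wrist"); c=cam("top"); pickle.dump(w,open("w4.pkl","wb"))
q=proj(w,[444,228,13]); print(q)
cv2.imwrite("pics/w4.png",np.hstack([cv2.resize(w["im"],(400,300)),cv2.resize(c["im"][150:270,270:430],(400,300))]))
torch(w,q); torch(c,(421,234),25); 
E
```

```text
[368.32724001 200.67674599 227.58424757] [1.79960893e+02 7.22667714e-02 2.01164075e+01] 90.91228933726269
[322.32378248 117.82767385]
torch centre [443.3 229.3] size [87.7 25.7] lens dir deg -159.4 px 321.0 118.0
torch centre [ 581.6 -269.4] size [84.9 23.6] lens dir deg -116.3 px 421.0 235.0
```

View pics/w4.png

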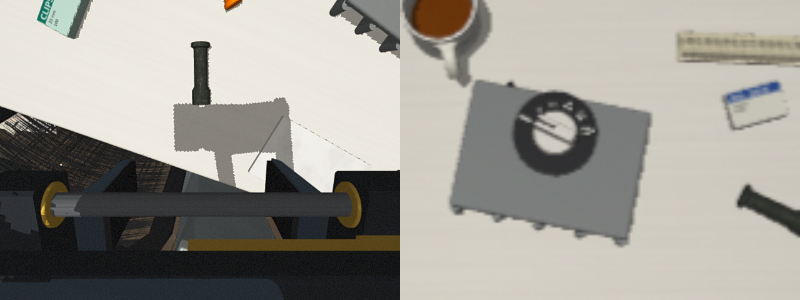

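The wrist view shows torch A at (202,72) in the left half. In the top view the dial pointer lies on the off bar at about (545,125). Now I'll grasp A slightly tailward of its middle.

```bash
python3 - <<'E'
from h import *
plan(447,230.7,60,20.6,4)
E
```

```text
shift/row mm 46.9 turn/row 0.15
{"tx":0.042,"ty":-0.001,"tz":0.084,"rx":0,"ry":0,"rz":-0.005,"gripper":G},{"tx":0.042,"ty":-0.001,"tz":0.084,"rx":0,"ry":0,"rz":-0.005,"gripper":G},{"tx":0.042,"ty":-0.001,"tz":0.084,"rx":0,"ry":0,"rz":-0.005,"gripper":G},{"tx":0.042,"ty":-0.001,"tz":0.084,"rx":0,"ry":0,"rz":-0.005,"gripper":G},
```

Call:
{"api": "send_rows", "payload": {"motion": [{"tx":0.042,"ty":-0.001,"tz":0.084,"rx":0,"ry":0,"rz":-0.005,"gripper":-1},{"tx":0.042,"ty":-0.001,"tz":0.084,"rx":0,"ry":0,"rz":-0.005,"gripper":-1},{"tx":0.042,"ty":-0.001,"tz":0.084,"rx":0,"ry":0,"rz":-0.005,"gripper":-1},{"tx":0.042,"ty":-0.001,"tz":0.084,"rx":0,"ry":0,"rz":-0.005,"gripper":-1},{"tx":0,"ty":0,"tz":0.055,"rx":0,"ry":0,"rz":0,"gripper":-1},{"tx":0,"ty":0,"tz":0.055,"rx":0,"ry":0,"rz":0,"gripper":-1},{"tx":0,"ty":0,"tz":0,"rx":0,"ry":0,"rz":0,"gripper":-1}]}}

```text
time_s: 15.95
ee_pos: [445.7, 230.5, 3.3]
ee_rot: [180.0, 0.3, 20.6]
force: [0.7, 0.1, 0.9]
gripper_width: 91.1
gripper_force: 0.0
```

Call:
{"api": "send_rows", "payload": {"motion": [{"tx":0,"ty":0,"tz":0,"rx":0,"ry":0,"rz":0,"gripper":1},{"tx":0,"ty":0,"tz":0,"rx":0,"ry":0,"rz":0,"gripper":1},{"tx":0,"ty":0,"tz":0,"rx":0,"ry":0,"rz":0,"gripper":1},{"tx":0,"ty":0,"tz":0,"rx":0,"ry":0,"rz":0,"gripper":1},{"tx":0,"ty":0,"tz":0,"rx":0,"ry":0,"rz":0,"gripper":1},{"tx":0,"ty":0,"tz":0,"rx":0,"ry":0,"rz":0,"gripper":1},{"tx":0,"ty":0,"tz":0,"rx":0,"ry":0,"rz":0,"gripper":1},{"tx":0,"ty":0,"tz":0,"rx":0,"ry":0,"rz":0,"gripper":1},{"tx":0,"ty":0,"tz":0,"rx":0,"ry":0,"rz":0,"gripper":1},{"tx":0,"ty":0,"tz":0,"rx":0,"ry":0,"rz":0,"gripper":1},{"tx":0,"ty":0,"tz":-0.007,"rx":0,"ry":0,"rz":0,"gripper":1},{"tx":0,"ty":0,"tz":0,"rx":0,"ry":0,"rz":0,"gripper":1}], "grip_force": 20}}

```text
time_s: 17.45
ee_pos: [446.7, 232.2, 9.2]
ee_rot: [-180.0, -0.0, 20.7]
force: [0.3, -0.0, -0.6]
gripper_width: 26.8
gripper_force: 20.0
```

```bash
cat >> h.py <<'E'
DO=np.array([568.3,-8.5]); DY=-11.4
def dk(x,y):
    a=np.radians(DY); return DO+[np.cos(a)*x-np.sin(a)*y,np.sin(a)*x+np.cos(a)*y]
def indk(p):
    a=np.radians(DY); d=np.array(p[:2])-DO; return np.array([np.cos(a)*d[0]+np.sin(a)*d[1],-np.sin(a)*d[0]+np.cos(a)*d[1]]).round(1)
E
python3 - <<'E'
from h import *
s=env.state(); print(s["ee_pos"],s["ee_rot"],s["gripper_width"],s["gripper_force"],indk(s["ee_pos"]))
a=dk(-75,69); plan(*a,6.5,-11.4,8); b=dk(-25,69); plan(*b,6.5,-11.4,4,(*a,6.5,-11.4)); print(a,b)
E
```

```text
[446.70173944 232.16868477   9.18396749] [-1.79988620e+02 -3.68754900e-02  2.06536582e+01] 26.849723957726198 19.9999862909317 [-166.8  211.9]
shift/row mm 21.2 turn/row -4.01
{"tx":0.000,"ty":0.042,"tz":0.001,"rx":0,"ry":0,"rz":0.134,"gripper":G},{"tx":0.003,"ty":0.042,"tz":0.001,"rx":0,"ry":0,"rz":0.134,"gripper":G},{"tx":0.006,"ty":0.042,"tz":0.001,"rx":0,"ry":0,"rz":0.134,"gripper":G},{"tx":0.009,"ty":0.041,"tz":0.001,"rx":0,"ry":0,"rz":0.134,"gripper":G},{"tx":0.012,"ty":0.041,"tz":0.001,"rx":0,"ry":0,"rz":0.134,"gripper":G},{"tx":0.015,"ty":0.040,"tz":0.001,"rx":0,"ry":0,"rz":0.134,"gripper":G},{"tx":0.018,"ty":0.039,"tz":0.001,"rx":0,"ry":0,"rz":0.134,"gripper":G},{"tx":0.020,"ty":0.037,"tz":0.001,"rx":0,"ry":0,"rz":0.134,"gripper":G},
shift/row mm 12.5 turn/row 0.0
{"tx":0.025,"ty":0.000,"tz":-0.000,"rx":0,"ry":0,"rz":-0.000,"gripper":G},{"tx":0.025,"ty":0.000,"tz":-0.000,"rx":0,"ry":0,"rz":-0.000,"gripper":G},{"tx":0.025,"ty":0.000,"tz":-0.000,"rx":0,"ry":0,"rz":-0.000,"gripper":G},{"tx":0.025,"ty":0.000,"tz":-0.000,"rx":0,"ry":0,"rz":-0.000,"gripper":G},
[508.41801839  73.96301158] [557.43157712  64.08014456]
```

The 26.8 mm width means the pads caught the edge of the head. I'll regrip squarely on the lens head, which also reaches further into the lane.

Call:
{"api": "send_rows", "payload": {"motion": [{"tx":0,"ty":0,"tz":0.01,"rx":0,"ry":0,"rz":0,"gripper":1},{"tx":0,"ty":0,"tz":0,"rx":0,"ry":0,"rz":0,"gripper":0.1},{"tx":0,"ty":0,"tz":0,"rx":0,"ry":0,"rz":0,"gripper":0.1},{"tx":0,"ty":0,"tz":0,"rx":0,"ry":0,"rz":0,"gripper":0.1},{"tx":-0.032,"ty":0,"tz":0,"rx":0,"ry":0,"rz":0,"gripper":0.1},{"tx":-0.032,"ty":0,"tz":0,"rx":0,"ry":0,"rz":0,"gripper":0.1},{"tx":0,"ty":0,"tz":0,"rx":0,"ry":0,"rz":0,"gripper":0.1},{"tx":0,"ty":0,"tz":0,"rx":0,"ry":0,"rz":0,"gripper":1},{"tx":0,"ty":0,"tz":0,"rx":0,"ry":0,"rz":0,"gripper":1},{"tx":0,"ty":0,"tz":0,"rx":0,"ry":0,"rz":0,"gripper":1},{"tx":0,"ty":0,"tz":0,"rx":0,"ry":0,"rz":0,"gripper":1},{"tx":0,"ty":0,"tz":0,"rx":0,"ry":0,"rz":0,"gripper":1}], "grip_force": 25}}

```text
time_s: 18.95
ee_pos: [417.2, 221.0, 4.2]
ee_rot: [-180.0, -0.1, 20.7]
force: [0.3, 0.0, 2.6]
gripper_width: 26.8
gripper_force: 25.0
```

```bash
python3 - <<'E'
from h import *
s=env.state(); print(s["ee_pos"],s["ee_rot"],s["gripper_width"],s["gripper_force"])
w=cam("wrist"); cv2.imwrite("pics/w5.png",w["im"])
E
```

```text
[417.18532736 221.04850119   4.17256683] [-1.79987989e+02 -7.94082475e-02  2.06567284e+01] 26.841596012595566 25.000324845314026
```

View pics/w5.png

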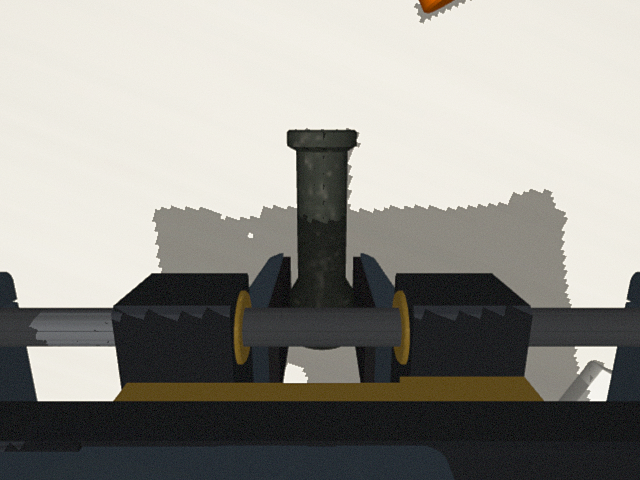

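The torch sits square in the fingers with its tail end at (322,131). I'll compute the tail offset and plan the approach to lane 3.

```bash
python3 - <<'E'
from h import *
w=cam("wrist"); s=env.state(); a=np.radians(s["ee_rot"][2]); 
for z in (13,27):
    d=ray(w,322,131,z)[:2]-s["ee_pos"][:2]; print(z,d@[np.cos(a),np.sin(a)],d@[np.sin(a),-np.cos(a)])
a=dk(-92,69); plan(*a,6.5,-11.4,8); print(a)
E
```

```text
13 69.63462357173995 -0.1116666299378798
27 69.64651904130935 -0.11332959116007398
shift/row mm 20.2 turn/row -4.01
{"tx":0.005,"ty":0.040,"tz":-0.001,"rx":0,"ry":0,"rz":0.134,"gripper":G},{"tx":0.008,"ty":0.040,"tz":-0.001,"rx":0,"ry":0,"rz":0.134,"gripper":G},{"tx":0.010,"ty":0.039,"tz":-0.001,"rx":0,"ry":0,"rz":0.134,"gripper":G},{"tx":0.013,"ty":0.038,"tz":-0.001,"rx":0,"ry":0,"rz":0.134,"gripper":G},{"tx":0.016,"ty":0.037,"tz":-0.001,"rx":0,"ry":0,"rz":0.134,"gripper":G},{"tx":0.018,"ty":0.036,"tz":-0.001,"rx":0,"ry":0,"rz":0.134,"gripper":G},{"tx":0.021,"ty":0.035,"tz":-0.001,"rx":0,"ry":0,"rz":0.134,"gripper":G},{"tx":0.023,"ty":0.033,"tz":-0.001,"rx":0,"ry":0,"rz":0.134,"gripper":G},
[491.75340842  77.32318636]
```

Call:
{"api": "send_rows", "payload": {"motion": [{"tx":0,"ty":0,"tz":-0.005,"rx":0,"ry":0,"rz":0,"gripper":1},{"tx":0.005,"ty":0.04,"tz":0,"rx":0,"ry":0,"rz":0.134,"gripper":1},{"tx":0.008,"ty":0.04,"tz":0,"rx":0,"ry":0,"rz":0.134,"gripper":1},{"tx":0.01,"ty":0.039,"tz":0,"rx":0,"ry":0,"rz":0.134,"gripper":1},{"tx":0.013,"ty":0.038,"tz":0,"rx":0,"ry":0,"rz":0.134,"gripper":1},{"tx":0.016,"ty":0.037,"tz":0,"rx":0,"ry":0,"rz":0.134,"gripper":1},{"tx":0.018,"ty":0.036,"tz":0,"rx":0,"ry":0,"rz":0.134,"gripper":1},{"tx":0.021,"ty":0.035,"tz":0,"rx":0,"ry":0,"rz":0.134,"gripper":1},{"tx":0.023,"ty":0.033,"tz":0,"rx":0,"ry":0,"rz":0.134,"gripper":1},{"tx":0,"ty":0,"tz":0,"rx":0,"ry":0,"rz":0,"gripper":1},{"tx":0,"ty":0,"tz":0,"rx":0,"ry":0,"rz":0,"gripper":1}]}}

```text
time_s: 20.42
ee_pos: [490.3, 77.7, 6.2]
ee_rot: [180.0, 0.1, -11.5]
force: [-0.2, -0.3, -1.2]
gripper_width: 26.9
gripper_force: 25.0
```

```bash
python3 - <<'E'
from h import *
w=cam("wrist"); s=env.state(); print(s["ee_pos"],s["ee_rot"],indk(s["ee_pos"]),s["gripper_width"])
cv2.imwrite("pics/w6.png",w["im"])
print([proj(w,[*dk(x,y),34]).round() for x,y in((0,51.5),(0,86.5))])
E
```

```text
[490.41059307  77.90405773   6.22296607] [ 1.79991591e+02  7.04109479e-02 -1.14422504e+01] [-93.4  69.3] 26.54365003905753
[array([378.,  54.]), array([269.,  54.])]
```

View pics/w6.png

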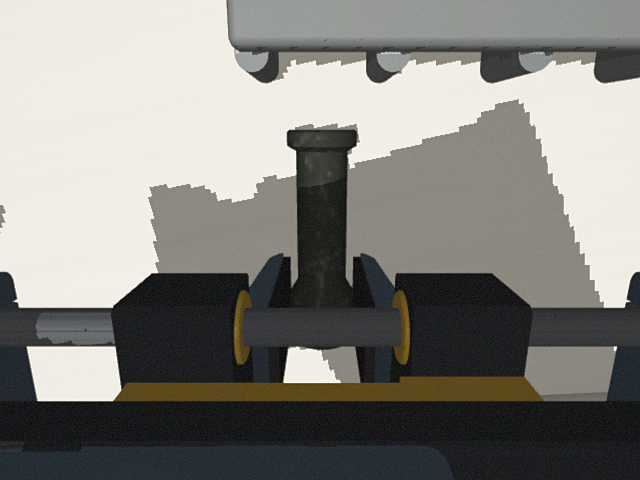

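The tail end (322,131) lines up with the middle of lane 3, between the noses at (252,60) and (394,62). I'll insert.

Call:
{"api": "send_rows", "payload": {"motion": [{"tx":0.017,"ty":0,"tz":0,"rx":0,"ry":0,"rz":0,"gripper":1},{"tx":0.017,"ty":0,"tz":0,"rx":0,"ry":0,"rz":0,"gripper":1},{"tx":0.017,"ty":0,"tz":0,"rx":0,"ry":0,"rz":0,"gripper":1},{"tx":0.017,"ty":0,"tz":0,"rx":0,"ry":0,"rz":0,"gripper":1},{"tx":0.017,"ty":0,"tz":0,"rx":0,"ry":0,"rz":0,"gripper":1},{"tx":0.017,"ty":0,"tz":0,"rx":0,"ry":0,"rz":0,"gripper":1},{"tx":0.017,"ty":0,"tz":0,"rx":0,"ry":0,"rz":0,"gripper":1},{"tx":0.017,"ty":0,"tz":0,"rx":0,"ry":0,"rz":0,"gripper":1},{"tx":0,"ty":0,"tz":0.004,"rx":0,"ry":0,"rz":0,"gripper":1},{"tx":0,"ty":0,"tz":0,"rx":0,"ry":0,"rz":0,"gripper":1}]}}

```text
time_s: 21.72
ee_pos: [557.7, 63.9, 4.3]
ee_rot: [-180.0, 0.0, -11.5]
force: [-0.3, 0.2, -1.1]
gripper_width: 27.3
gripper_force: 25.0
```

Call:
{"api": "send_rows", "payload": {"motion": [{"tx":0,"ty":0,"tz":0,"rx":0,"ry":0,"rz":0,"gripper":0.1},{"tx":0,"ty":0,"tz":0,"rx":0,"ry":0,"rz":0,"gripper":0.1},{"tx":0,"ty":0,"tz":0,"rx":0,"ry":0,"rz":0,"gripper":0.1},{"tx":-0.045,"ty":0,"tz":0,"rx":0,"ry":0,"rz":0,"gripper":0.1},{"tx":-0.045,"ty":0,"tz":0,"rx":0,"ry":0,"rz":0,"gripper":0.1},{"tx":0,"ty":0,"tz":0,"rx":0,"ry":0,"rz":0,"gripper":1},{"tx":0,"ty":0,"tz":0,"rx":0,"ry":0,"rz":0,"gripper":1},{"tx":0,"ty":0,"tz":0,"rx":0,"ry":0,"rz":0,"gripper":1},{"tx":0,"ty":0,"tz":0,"rx":0,"ry":0,"rz":0,"gripper":1},{"tx":0,"ty":0,"tz":0,"rx":0,"ry":0,"rz":0,"gripper":1},{"tx":0,"ty":0,"tz":0,"rx":0,"ry":0,"rz":0,"gripper":1},{"tx":0,"ty":0,"tz":0,"rx":0,"ry":0,"rz":0,"gripper":1}]}}

```text
time_s: 23.22
ee_pos: [513.8, 72.9, 4.4]
ee_rot: [-180.0, 0.0, -11.5]
force: [-0.0, -1.0, -1.1]
gripper_width: 0.8
gripper_force: 0.0
```

```bash
python3 - <<'E'
from h import *
s=env.state(); print(s["ee_pos"],s["ee_rot"],indk(s["ee_pos"]),s["gripper_width"])
E
```

```text
[513.76692749  72.87562041   4.41412469] [-1.79995449e+02  1.15390374e-03 -1.15012269e+01] [-69.5  69. ] 0.7522411061791083
```

Call:
{"api": "send_rows", "payload": {"motion": [{"tx":0.012,"ty":0,"tz":0,"rx":0,"ry":0,"rz":0,"gripper":1},{"tx":0.012,"ty":0,"tz":0,"rx":0,"ry":0,"rz":0,"gripper":1},{"tx":0.012,"ty":0,"tz":0,"rx":0,"ry":0,"rz":0,"gripper":1},{"tx":0.012,"ty":0,"tz":0,"rx":0,"ry":0,"rz":0,"gripper":1},{"tx":0.012,"ty":0,"tz":0,"rx":0,"ry":0,"rz":0,"gripper":1},{"tx":0.007,"ty":0,"tz":0,"rx":0,"ry":0,"rz":0,"gripper":1},{"tx":0.003,"ty":0,"tz":0,"rx":0,"ry":0,"rz":0,"gripper":1},{"tx":0.002,"ty":0,"tz":0,"rx":0,"ry":0,"rz":0,"gripper":1},{"tx":0,"ty":0,"tz":0,"rx":0,"ry":0,"rz":0,"gripper":1}]}}

```text
time_s: 24.35
ee_pos: [549.0, 65.7, 4.4]
ee_rot: [-180.0, 0.0, -11.5]
force: [-0.7, 0.0, 0.0]
gripper_width: 0.8
gripper_force: 0.1
```

Call:
{"api": "send_rows", "payload": {"motion": [{"tx":0.002,"ty":0,"tz":0,"rx":0,"ry":0,"rz":0,"gripper":1},{"tx":0.002,"ty":0,"tz":0,"rx":0,"ry":0,"rz":0,"gripper":1},{"tx":0,"ty":0,"tz":0,"rx":0,"ry":0,"rz":0,"gripper":1}]}}

```text
time_s: 24.72
ee_pos: [549.0, 65.6, 4.4]
ee_rot: [180.0, 0.2, -11.5]
force: [-6.1, 1.3, 4.0]
gripper_width: -0.0
gripper_force: 2.9
```

Call:
{"api": "send_rows", "payload": {"motion": [{"tx":0.002,"ty":0,"tz":0,"rx":0,"ry":0,"rz":0,"gripper":1},{"tx":0.002,"ty":0,"tz":0,"rx":0,"ry":0,"rz":0,"gripper":1},{"tx":0,"ty":0,"tz":0,"rx":0,"ry":0,"rz":0,"gripper":1}]}}

```text
time_s: 25.1
ee_pos: [548.9, 65.6, 4.3]
ee_rot: [180.0, 0.5, -11.5]
force: [-9.6, 3.8, 8.2]
gripper_width: 0.2
gripper_force: 5.1
```

Solid stop: torch A is home. I'll back off, rise and look at torch B again before grasping it.

Call:
{"api": "send_rows", "payload": {"motion": [{"tx":-0.03,"ty":0,"tz":0,"rx":0,"ry":0,"rz":0,"gripper":-1},{"tx":-0.05,"ty":0,"tz":0,"rx":0,"ry":0,"rz":0,"gripper":-1},{"tx":0,"ty":0,"tz":-0.1,"rx":0,"ry":0,"rz":0,"gripper":-1},{"tx":0,"ty":0,"tz":-0.12,"rx":0,"ry":0,"rz":0,"gripper":-1},{"tx":0,"ty":0,"tz":-0.12,"rx":0,"ry":0,"rz":0,"gripper":-1},{"tx":0,"ty":0,"tz":-0.12,"rx":0,"ry":0,"rz":0,"gripper":-1},{"tx":0,"ty":0,"tz":0,"rx":0,"ry":0,"rz":0,"gripper":-1},{"tx":0,"ty":0,"tz":0,"rx":0,"ry":0,"rz":0,"gripper":-1}]}}

```text
time_s: 26.1
ee_pos: [513.3, 72.7, 233.8]
ee_rot: [180.0, 0.0, -11.5]
force: [0.1, -0.5, -0.1]
gripper_width: 77.6
gripper_force: 0.0
```

```bash
python3 - <<'E'
from h import *
s=env.state(); print(s["ee_pos"],s["ee_rot"])
c=cam("top"); torch(c,(421,234),25)
plan(545.5,-341,230,63.5,9)
E
```

```text
[513.26508363  72.7363174  233.83494852] [ 1.79987360e+02  4.72768349e-03 -1.15009568e+01]
torch centre [ 581.6 -269.4] size [84.9 23.6] lens dir deg -116.3 px 421.0 235.0
shift/row mm 46.1 turn/row 8.33
{"tx":0.025,"ty":0.089,"tz":0.001,"rx":0,"ry":0,"rz":-0.278,"gripper":G},{"tx":0.012,"ty":0.091,"tz":0.001,"rx":0,"ry":0,"rz":-0.278,"gripper":G},{"tx":-0.001,"ty":0.092,"tz":0.001,"rx":0,"ry":0,"rz":-0.278,"gripper":G},{"tx":-0.014,"ty":0.091,"tz":0.001,"rx":0,"ry":0,"rz":-0.278,"gripper":G},{"tx":-0.027,"ty":0.088,"tz":0.001,"rx":0,"ry":0,"rz":-0.278,"gripper":G},{"tx":-0.040,"ty":0.083,"tz":0.001,"rx":0,"ry":0,"rz":-0.278,"gripper":G},{"tx":-0.052,"ty":0.076,"tz":0.001,"rx":0,"ry":0,"rz":-0.278,"gripper":G},{"tx":-0.062,"ty":0.068,"tz":0.001,"rx":0,"ry":0,"rz":-0.278,"gripper":G},{"tx":-0.071,"ty":0.058,"tz":0.001,"rx":0,"ry":0,"rz":-0.278,"gripper":G},
```

Call:
{"api": "send_rows", "payload": {"motion": [{"tx":0.025,"ty":0.089,"tz":0,"rx":0,"ry":0,"rz":-0.278,"gripper":-1},{"tx":0.012,"ty":0.091,"tz":0,"rx":0,"ry":0,"rz":-0.278,"gripper":-1},{"tx":-0.001,"ty":0.092,"tz":0,"rx":0,"ry":0,"rz":-0.278,"gripper":-1},{"tx":-0.014,"ty":0.091,"tz":0,"rx":0,"ry":0,"rz":-0.278,"gripper":-1},{"tx":-0.027,"ty":0.088,"tz":0,"rx":0,"ry":0,"rz":-0.278,"gripper":-1},{"tx":-0.04,"ty":0.083,"tz":0,"rx":0,"ry":0,"rz":-0.278,"gripper":-1},{"tx":-0.052,"ty":0.076,"tz":0,"rx":0,"ry":0,"rz":-0.278,"gripper":-1},{"tx":-0.062,"ty":0.068,"tz":0,"rx":0,"ry":0,"rz":-0.278,"gripper":-1},{"tx":-0.071,"ty":0.058,"tz":0,"rx":0,"ry":0,"rz":-0.278,"gripper":-1},{"tx":0,"ty":0,"tz":0,"rx":0,"ry":0,"rz":0,"gripper":-1},{"tx":0,"ty":0,"tz":0,"rx":0,"ry":0,"rz":0,"gripper":-1}]}}

```text
time_s: 27.52
ee_pos: [545.4, -339.2, 232.4]
ee_rot: [-179.8, -0.1, 63.5]
force: [0.5, 0.6, 0.7]
gripper_width: 91.1
gripper_force: 0.0
```

```bash
python3 - <<'E'
from h import *
s=env.state(); print(s["ee_pos"],s["ee_rot"],s["gripper_width"])
w=cam("wrist"); c=cam("top")
q=proj(w,[581,-269.6,13]); print(q)
cv2.imwrite("pics/w7.png",np.hstack([cv2.resize(w["im"],(400,300)),cv2.resize(c["im"][130:310,200:440],(400,300))]))
torch(w,q)
E
```

```text
[ 545.44291233 -339.24002116  232.43734565] [-1.79787185e+02 -5.76189555e-02  6.34947762e+01] 91.10789306947822
[322.89566417 121.32267868]
torch centre [ 581.  -269.2] size [87.5 26.2] lens dir deg -116.0 px 323.0 120.0
```

View pics/w7.png

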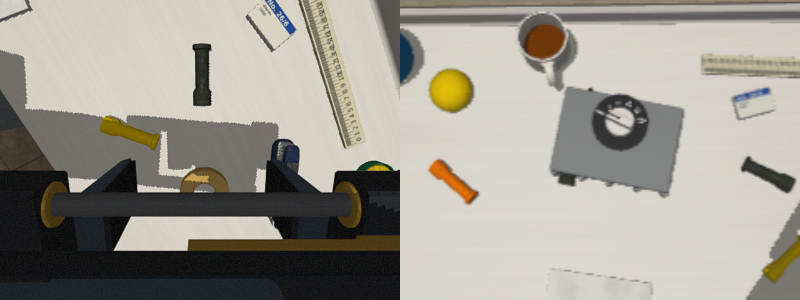

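The wrist view shows B undisturbed at (202,75) with its head end down. The yellow look-alike at (130,132) is clear of the fingers. In the top view torch A sits docked in the leftmost lane, at (567,180).

```bash
python3 - <<'E'
from h import *
plan(569.2,-293.5,60,64,4)
E
```

```text
shift/row mm 45.2 turn/row 0.1
{"tx":0.025,"ty":0.000,"tz":0.087,"rx":0,"ry":0,"rz":-0.003,"gripper":G},{"tx":0.025,"ty":0.000,"tz":0.087,"rx":0,"ry":0,"rz":-0.003,"gripper":G},{"tx":0.025,"ty":0.001,"tz":0.087,"rx":0,"ry":0,"rz":-0.003,"gripper":G},{"tx":0.025,"ty":0.001,"tz":0.087,"rx":0,"ry":0,"rz":-0.003,"gripper":G},
```

Call:
{"api": "send_rows", "payload": {"motion": [{"tx":0.025,"ty":0,"tz":0.087,"rx":0,"ry":0,"rz":-0.003,"gripper":-1},{"tx":0.025,"ty":0,"tz":0.087,"rx":0,"ry":0,"rz":-0.003,"gripper":-1},{"tx":0.025,"ty":0.001,"tz":0.087,"rx":0,"ry":0,"rz":-0.003,"gripper":-1},{"tx":0.025,"ty":0.001,"tz":0.087,"rx":0,"ry":0,"rz":-0.003,"gripper":-1},{"tx":0,"ty":0,"tz":0.055,"rx":0,"ry":0,"rz":0,"gripper":-1},{"tx":0,"ty":0,"tz":0.053,"rx":0,"ry":0,"rz":0,"gripper":-1},{"tx":0,"ty":0,"tz":0,"rx":0,"ry":0,"rz":0,"gripper":-1},{"tx":0,"ty":0,"tz":0,"rx":0,"ry":0,"rz":0,"gripper":-1}]}}

```text
time_s: 28.62
ee_pos: [569.9, -295.3, 7.6]
ee_rot: [179.9, -0.0, 64.0]
force: [-0.6, -0.4, 0.5]
gripper_width: 91.2
gripper_force: 0.0
```

Call:
{"api": "send_rows", "payload": {"motion": [{"tx":0,"ty":0,"tz":0,"rx":0,"ry":0,"rz":0,"gripper":1},{"tx":0,"ty":0,"tz":0,"rx":0,"ry":0,"rz":0,"gripper":1},{"tx":0,"ty":0,"tz":0,"rx":0,"ry":0,"rz":0,"gripper":1},{"tx":0,"ty":0,"tz":0,"rx":0,"ry":0,"rz":0,"gripper":1},{"tx":0,"ty":0,"tz":0,"rx":0,"ry":0,"rz":0,"gripper":1},{"tx":0,"ty":0,"tz":0,"rx":0,"ry":0,"rz":0,"gripper":1},{"tx":0,"ty":0,"tz":0,"rx":0,"ry":0,"rz":0,"gripper":1},{"tx":0,"ty":0,"tz":0,"rx":0,"ry":0,"rz":0,"gripper":1},{"tx":0,"ty":0,"tz":0,"rx":0,"ry":0,"rz":0,"gripper":1},{"tx":0,"ty":0,"tz":0,"rx":0,"ry":0,"rz":0,"gripper":1},{"tx":0,"ty":0,"tz":0,"rx":0,"ry":0,"rz":0,"gripper":1}], "grip_force": 25}}

```text
time_s: 30.0
ee_pos: [569.1, -295.6, 6.3]
ee_rot: [-180.0, -0.0, 63.9]
force: [0.1, 0.3, -1.1]
gripper_width: 26.7
gripper_force: 25.0
```

```bash
python3 - <<'E'
from h import *
w=cam("wrist"); s=env.state(); print(s["ee_pos"],s["ee_rot"],s["gripper_width"])
# tail end: topmost dark row of the torch near col 322
v=cv2.cvtColor(w["im"],cv2.COLOR_BGR2HSV)[...,2]; m=v<75
rows=[y for y in range(60,250) if m[y,300:345].mean()>.7]; y=rows[0]; xs=np.nonzero(m[y+8,270:375])[0]+270; u=xs.mean(); print(u,y,xs.min(),xs.max())
a=np.radians(s["ee_rot"][2]); d=ray(w,u,y,15)[:2]-s["ee_pos"][:2]; print(d@[np.cos(a),np.sin(a)],d@[np.sin(a),-np.cos(a)])
a=dk(-92,-69); print(a); plan(*a,6.5,-11.4,12)
E
```

```text
[ 569.12373941 -295.56028362    6.34883885] [-1.79993787e+02 -7.41624638e-03  6.39186714e+01] 27.019109589148304
322.75409836065575 127 287 355
71.16276755415183 0.7295571613900287
[464.47669545 -57.95423573]
shift/row mm 21.6 turn/row -6.28
{"tx":0.028,"ty":-0.033,"tz":-0.000,"rx":0,"ry":0,"rz":0.209,"gripper":G},{"tx":0.024,"ty":-0.036,"tz":-0.000,"rx":0,"ry":0,"rz":0.209,"gripper":G},{"tx":0.020,"ty":-0.038,"tz":-0.000,"rx":0,"ry":0,"rz":0.209,"gripper":G},{"tx":0.016,"ty":-0.040,"tz":-0.000,"rx":0,"ry":0,"rz":0.209,"gripper":G},{"tx":0.011,"ty":-0.042,"tz":-0.000,"rx":0,"ry":0,"rz":0.209,"gripper":G},{"tx":0.007,"ty":-0.043,"tz":-0.000,"rx":0,"ry":0,"rz":0.209,"gripper":G},{"tx":0.002,"ty":-0.043,"tz":-0.000,"rx":0,"ry":0,"rz":0.209,"gripper":G},{"tx":-0.003,"ty":-0.043,"tz":-0.000,"rx":0,"ry":0,"rz":0.209,"gripper":G},{"tx":-0.008,"ty":-0.043,"tz":-0.000,"rx":0,"ry":0,"rz":0.209,"gripper":G},{"tx":-0.012,"ty":-0.042,"tz":-0.000,"rx":0,"ry":0,"rz":0.209,"gripper":G},{"tx":-0.017,"ty":-0.040,"tz":-0.000,"rx":0,"ry":0,"rz":0.209,"gripper":G},{"tx":-0.021,"ty":-0.038,"tz":-0.000,"rx":0,"ry":0,"rz":0.209,"gripper":G},
```

```bash
python3 - <<'E'
from h import *
plan(455,-170,8,20,7); a=dk(-92,-69); plan(*a,8,-11.4,5,(455,-170,8,20))
E
```

```text
shift/row mm 24.2 turn/row -6.27
{"tx":0.018,"ty":-0.045,"tz":-0.000,"rx":0,"ry":0,"rz":0.209,"gripper":G},{"tx":0.013,"ty":-0.047,"tz":-0.000,"rx":0,"ry":0,"rz":0.209,"gripper":G},{"tx":0.008,"ty":-0.048,"tz":-0.000,"rx":0,"ry":0,"rz":0.209,"gripper":G},{"tx":0.002,"ty":-0.048,"tz":-0.000,"rx":0,"ry":0,"rz":0.209,"gripper":G},{"tx":-0.003,"ty":-0.048,"tz":-0.000,"rx":0,"ry":0,"rz":0.209,"gripper":G},{"tx":-0.008,"ty":-0.048,"tz":-0.000,"rx":0,"ry":0,"rz":0.209,"gripper":G},{"tx":-0.013,"ty":-0.047,"tz":-0.000,"rx":0,"ry":0,"rz":0.209,"gripper":G},
shift/row mm 22.5 turn/row -6.28
{"tx":0.019,"ty":-0.041,"tz":-0.000,"rx":0,"ry":0,"rz":0.209,"gripper":G},{"tx":0.014,"ty":-0.043,"tz":-0.000,"rx":0,"ry":0,"rz":0.209,"gripper":G},{"tx":0.010,"ty":-0.044,"tz":-0.000,"rx":0,"ry":0,"rz":0.209,"gripper":G},{"tx":0.005,"ty":-0.045,"tz":-0.000,"rx":0,"ry":0,"rz":0.209,"gripper":G},{"tx":-0.000,"ty":-0.045,"tz":-0.000,"rx":0,"ry":0,"rz":0.209,"gripper":G},
```

Call:
{"api": "send_rows", "payload": {"motion": [{"tx":0,"ty":0,"tz":-0.004,"rx":0,"ry":0,"rz":0,"gripper":1},{"tx":0.018,"ty":-0.045,"tz":0,"rx":0,"ry":0,"rz":0.209,"gripper":1},{"tx":0.013,"ty":-0.047,"tz":0,"rx":0,"ry":0,"rz":0.209,"gripper":1},{"tx":0.008,"ty":-0.048,"tz":0,"rx":0,"ry":0,"rz":0.209,"gripper":1},{"tx":0.002,"ty":-0.048,"tz":0,"rx":0,"ry":0,"rz":0.209,"gripper":1},{"tx":-0.003,"ty":-0.048,"tz":0,"rx":0,"ry":0,"rz":0.209,"gripper":1},{"tx":-0.008,"ty":-0.048,"tz":0,"rx":0,"ry":0,"rz":0.209,"gripper":1},{"tx":-0.013,"ty":-0.047,"tz":0,"rx":0,"ry":0,"rz":0.209,"gripper":1},{"tx":0,"ty":0,"tz":0,"rx":0,"ry":0,"rz":0,"gripper":1}]}}

```text
time_s: 31.18
ee_pos: [454.1, -168.9, 8.6]
ee_rot: [-180.0, 0.0, 20.2]
force: [0.1, -0.1, -0.6]
gripper_width: 26.9
gripper_force: 25.0
```

Call:
{"api": "send_rows", "payload": {"motion": [{"tx":0.019,"ty":-0.041,"tz":0,"rx":0,"ry":0,"rz":0.209,"gripper":1},{"tx":0.014,"ty":-0.043,"tz":0,"rx":0,"ry":0,"rz":0.209,"gripper":1},{"tx":0.01,"ty":-0.044,"tz":0,"rx":0,"ry":0,"rz":0.209,"gripper":1},{"tx":0.005,"ty":-0.045,"tz":0,"rx":0,"ry":0,"rz":0.209,"gripper":1},{"tx":0,"ty":-0.045,"tz":0,"rx":0,"ry":0,"rz":0.209,"gripper":1},{"tx":0,"ty":0,"tz":0,"rx":0,"ry":0,"rz":0,"gripper":1},{"tx":0,"ty":0,"tz":0,"rx":0,"ry":0,"rz":0,"gripper":1}]}}

```text
time_s: 32.05
ee_pos: [465.8, -58.0, 8.5]
ee_rot: [180.0, -0.1, -11.2]
force: [-0.2, -0.5, -0.9]
gripper_width: 26.7
gripper_force: 25.0
```

```bash
python3 - <<'E'
from h import *
w=cam("wrist"); s=env.state(); print(s["ee_pos"],s["ee_rot"],indk(s["ee_pos"]),s["gripper_width"])
cv2.imwrite("pics/w8.png",w["im"][:360])
print([proj(w,[*dk(x,y),34]).round() for x,y in((0,-51.5),(0,-86.5))])
E
```

```text
[465.5458844  -58.10963777   8.5076809 ] [ 1.79995504e+02 -4.85754188e-02 -1.12617905e+01] [-90.9 -68.9] 26.733031446564805
[array([272.,  64.]), array([378.,  65.])]
```

View pics/w8.png

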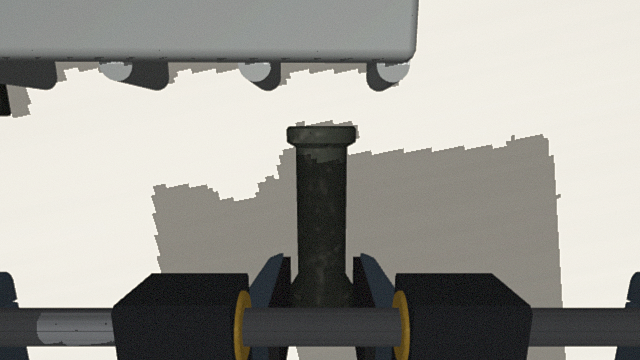

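Noses at (256,70) and (393,70) put the lane 0 centre at column 324, and the tail is at 322. Aligned, so I'll insert.

Call:
{"api": "send_rows", "payload": {"motion": [{"tx":0.016,"ty":0,"tz":0,"rx":0,"ry":0,"rz":0,"gripper":1},{"tx":0.016,"ty":0,"tz":0,"rx":0,"ry":0,"rz":0,"gripper":1},{"tx":0.016,"ty":0,"tz":0,"rx":0,"ry":0,"rz":0,"gripper":1},{"tx":0.016,"ty":0,"tz":0,"rx":0,"ry":0,"rz":0,"gripper":1},{"tx":0.016,"ty":0,"tz":0,"rx":0,"ry":0,"rz":0,"gripper":1},{"tx":0.016,"ty":0,"tz":0,"rx":0,"ry":0,"rz":0,"gripper":1},{"tx":0.016,"ty":0,"tz":0,"rx":0,"ry":0,"rz":0,"gripper":1},{"tx":0.016,"ty":0,"tz":0,"rx":0,"ry":0,"rz":0,"gripper":1},{"tx":0,"ty":0,"tz":0.004,"rx":0,"ry":0,"rz":0,"gripper":1},{"tx":0,"ty":0,"tz":0,"rx":0,"ry":0,"rz":0,"gripper":1}]}}

```text
time_s: 33.35
ee_pos: [527.5, -69.8, 6.3]
ee_rot: [-180.0, 0.0, -11.3]
force: [0.1, -0.4, -0.6]
gripper_width: 26.7
gripper_force: 25.0
```

Call:
{"api": "send_rows", "payload": {"motion": [{"tx":0,"ty":0,"tz":0,"rx":0,"ry":0,"rz":0,"gripper":0.1},{"tx":0,"ty":0,"tz":0,"rx":0,"ry":0,"rz":0,"gripper":0.1},{"tx":0,"ty":0,"tz":0,"rx":0,"ry":0,"rz":0,"gripper":0.1},{"tx":-0.045,"ty":0,"tz":0,"rx":0,"ry":0,"rz":0,"gripper":0.1},{"tx":-0.045,"ty":0,"tz":0,"rx":0,"ry":0,"rz":0,"gripper":0.1},{"tx":0,"ty":0,"tz":0,"rx":0,"ry":0,"rz":0,"gripper":1},{"tx":0,"ty":0,"tz":0,"rx":0,"ry":0,"rz":0,"gripper":1},{"tx":0,"ty":0,"tz":0,"rx":0,"ry":0,"rz":0,"gripper":1},{"tx":0,"ty":0,"tz":0,"rx":0,"ry":0,"rz":0,"gripper":1},{"tx":0,"ty":0,"tz":0,"rx":0,"ry":0,"rz":0,"gripper":1},{"tx":0,"ty":0,"tz":0,"rx":0,"ry":0,"rz":0,"gripper":1},{"tx":0,"ty":0,"tz":0,"rx":0,"ry":0,"rz":0,"gripper":1}]}}

```text
time_s: 34.85
ee_pos: [483.5, -61.0, 6.4]
ee_rot: [-180.0, -0.0, -11.3]
force: [0.4, -0.5, -0.5]
gripper_width: 0.5
gripper_force: 0.0
```

```bash
python3 - <<'E'
from h import *
s=env.state(); print(s["ee_pos"],s["ee_rot"],indk(s["ee_pos"]),s["gripper_width"])
E
```

```text
[483.54672514 -61.03594711   6.42654737] [-1.79994272e+02 -2.08668067e-03 -1.13231905e+01] [-72.7 -68.3] 0.5449404634583128
```

Call:
{"api": "send_rows", "payload": {"motion": [{"tx":0.012,"ty":0,"tz":0,"rx":0,"ry":0,"rz":0,"gripper":1},{"tx":0.012,"ty":0,"tz":0,"rx":0,"ry":0,"rz":0,"gripper":1},{"tx":0.012,"ty":0,"tz":0,"rx":0,"ry":0,"rz":0,"gripper":1},{"tx":0.012,"ty":0,"tz":0,"rx":0,"ry":0,"rz":0,"gripper":1},{"tx":0.012,"ty":0,"tz":0,"rx":0,"ry":0,"rz":0,"gripper":1},{"tx":0.01,"ty":0,"tz":0,"rx":0,"ry":0,"rz":0,"gripper":1},{"tx":0.005,"ty":0,"tz":0,"rx":0,"ry":0,"rz":0,"gripper":1},{"tx":0.002,"ty":0,"tz":0,"rx":0,"ry":0,"rz":0,"gripper":1},{"tx":0,"ty":0,"tz":0,"rx":0,"ry":0,"rz":0,"gripper":1}]}}

```text
time_s: 35.98
ee_pos: [521.4, -68.6, 6.4]
ee_rot: [-180.0, -0.0, -11.3]
force: [0.0, 0.2, -0.6]
gripper_width: 0.2
gripper_force: 0.0
```

Call:
{"api": "send_rows", "payload": {"motion": [{"tx":0.002,"ty":0,"tz":0,"rx":0,"ry":0,"rz":0,"gripper":1},{"tx":0.002,"ty":0,"tz":0,"rx":0,"ry":0,"rz":0,"gripper":1},{"tx":0,"ty":0,"tz":0,"rx":0,"ry":0,"rz":0,"gripper":1}]}}

```text
time_s: 36.35
ee_pos: [521.7, -68.7, 6.3]
ee_rot: [-180.0, 0.2, -11.3]
force: [-5.4, 1.9, 4.4]
gripper_width: 0.6
gripper_force: 2.7
```

Call:
{"api": "send_rows", "payload": {"motion": [{"tx":0.002,"ty":0,"tz":0,"rx":0,"ry":0,"rz":0,"gripper":1},{"tx":0.001,"ty":0,"tz":0,"rx":0,"ry":0,"rz":0,"gripper":1},{"tx":0,"ty":0,"tz":0,"rx":0,"ry":0,"rz":0,"gripper":1}]}}

```text
time_s: 36.72
ee_pos: [521.7, -68.7, 6.2]
ee_rot: [180.0, 0.4, -11.3]
force: [-8.8, 1.7, 4.9]
gripper_width: 0.5
gripper_force: 4.1
```

B is home against the stop too. I'll back off, rise, check both, then go to the dial.

Call:
{"api": "send_rows", "payload": {"motion": [{"tx":-0.03,"ty":0,"tz":0,"rx":0,"ry":0,"rz":0,"gripper":-1},{"tx":-0.06,"ty":0,"tz":0,"rx":0,"ry":0,"rz":0,"gripper":-1},{"tx":-0.05,"ty":0,"tz":-0.1,"rx":0,"ry":0,"rz":0,"gripper":-1},{"tx":-0.05,"ty":0,"tz":-0.1,"rx":0,"ry":0,"rz":0,"gripper":-1},{"tx":0,"ty":-0.06,"tz":-0.1,"rx":0,"ry":0,"rz":0,"gripper":-1},{"tx":0,"ty":-0.06,"tz":-0.1,"rx":0,"ry":0,"rz":0,"gripper":-1},{"tx":0,"ty":0,"tz":0,"rx":0,"ry":0,"rz":0,"gripper":-1},{"tx":0,"ty":0,"tz":0,"rx":0,"ry":0,"rz":0,"gripper":-1}]}}

```text
time_s: 37.72
ee_pos: [442.9, 8.1, 205.8]
ee_rot: [180.0, -0.0, -11.3]
force: [-0.4, -0.5, 0.5]
gripper_width: 77.5
gripper_force: 0.0
```

```bash
python3 - <<'E'
from h import *
w=cam("wrist"); s=env.state(); print(s["ee_pos"],s["ee_rot"],s["qpos"].round(1))
cv2.imwrite("pics/w9.png",w["im"])
for y in(69,-69): print(proj(w,[*dk(-16,y),20]).round())
plan(664.4,-28,180,63.5,8)
E
```

```text
[442.3882301    7.86212477 205.19912071] [ 1.79969468e+02  1.00848679e-01 -1.13320873e+01] [ -0.5   6.7 106.4  -0.   66.9 100.9]
[228.  79.]
[397.  79.]
shift/row mm 28.3 turn/row 9.35
{"tx":0.056,"ty":-0.002,"tz":0.006,"rx":0,"ry":0,"rz":-0.312,"gripper":G},{"tx":0.056,"ty":0.007,"tz":0.006,"rx":0,"ry":0,"rz":-0.312,"gripper":G},{"tx":0.054,"ty":0.016,"tz":0.006,"rx":0,"ry":0,"rz":-0.312,"gripper":G},{"tx":0.051,"ty":0.025,"tz":0.006,"rx":0,"ry":0,"rz":-0.312,"gripper":G},{"tx":0.046,"ty":0.032,"tz":0.006,"rx":0,"ry":0,"rz":-0.312,"gripper":G},{"tx":0.040,"ty":0.039,"tz":0.006,"rx":0,"ry":0,"rz":-0.312,"gripper":G},{"tx":0.033,"ty":0.045,"tz":0.006,"rx":0,"ry":0,"rz":-0.312,"gripper":G},{"tx":0.025,"ty":0.050,"tz":0.006,"rx":0,"ry":0,"rz":-0.312,"gripper":G},
```

View pics/w9.png

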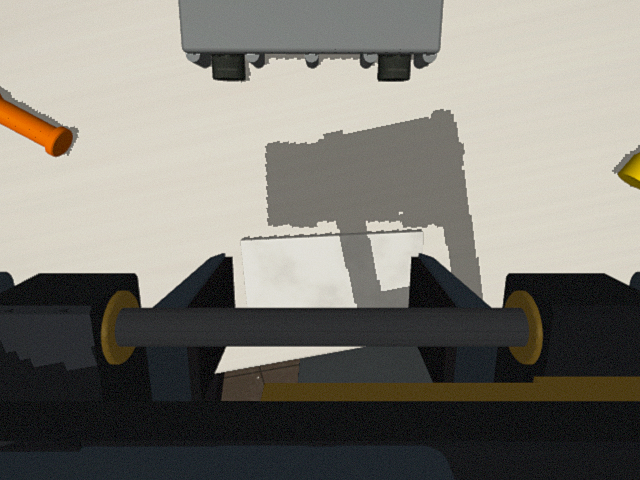

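Both lens ends stand out equally, at (229,80) and (394,80), with the predicted home row at 79. Now to the dial.

Call:
{"api": "send_rows", "payload": {"motion": [{"tx":0.056,"ty":-0.002,"tz":0.006,"rx":0,"ry":0,"rz":-0.312,"gripper":-1},{"tx":0.056,"ty":0.007,"tz":0.006,"rx":0,"ry":0,"rz":-0.312,"gripper":-1},{"tx":0.054,"ty":0.016,"tz":0.006,"rx":0,"ry":0,"rz":-0.312,"gripper":-1},{"tx":0.051,"ty":0.025,"tz":0.006,"rx":0,"ry":0,"rz":-0.312,"gripper":-1},{"tx":0.046,"ty":0.032,"tz":0.006,"rx":0,"ry":0,"rz":-0.312,"gripper":-1},{"tx":0.04,"ty":0.039,"tz":0.006,"rx":0,"ry":0,"rz":-0.312,"gripper":-1},{"tx":0.033,"ty":0.045,"tz":0.006,"rx":0,"ry":0,"rz":-0.312,"gripper":-1},{"tx":0.025,"ty":0.05,"tz":0.006,"rx":0,"ry":0,"rz":-0.312,"gripper":-1},{"tx":0,"ty":0,"tz":0,"rx":0,"ry":0,"rz":0,"gripper":-1},{"tx":0,"ty":0,"tz":0,"rx":0,"ry":0,"rz":0,"gripper":-1}]}}

```text
time_s: 39.02
ee_pos: [663.8, -27.6, 180.9]
ee_rot: [-179.8, 0.1, 63.4]
force: [-0.3, -0.6, 0.0]
gripper_width: 91.6
gripper_force: 0.0
```

```bash
python3 - <<'E'
from h import *
plan(664.4,-28,58.5,63.5,3)
E
```

```text
shift/row mm 40.8 turn/row 0.03
{"tx":-0.000,"ty":0.000,"tz":0.082,"rx":0,"ry":0,"rz":-0.001,"gripper":G},{"tx":-0.000,"ty":0.000,"tz":0.082,"rx":0,"ry":0,"rz":-0.001,"gripper":G},{"tx":-0.000,"ty":0.000,"tz":0.082,"rx":0,"ry":0,"rz":-0.001,"gripper":G},
```

Call:
{"api": "send_rows", "payload": {"motion": [{"tx":0,"ty":0,"tz":0.062,"rx":0,"ry":0,"rz":0,"gripper":-1},{"tx":0,"ty":0,"tz":0.062,"rx":0,"ry":0,"rz":0,"gripper":-1},{"tx":0,"ty":0,"tz":0.062,"rx":0,"ry":0,"rz":0,"gripper":0},{"tx":0,"ty":0,"tz":0.056,"rx":0,"ry":0,"rz":0,"gripper":0.2},{"tx":0,"ty":0,"tz":0,"rx":0,"ry":0,"rz":0,"gripper":1},{"tx":0,"ty":0,"tz":0,"rx":0,"ry":0,"rz":0,"gripper":1},{"tx":0,"ty":0,"tz":0,"rx":0,"ry":0,"rz":0,"gripper":1},{"tx":0,"ty":0,"tz":0,"rx":0,"ry":0,"rz":0,"gripper":1},{"tx":0,"ty":0,"tz":0,"rx":0,"ry":0,"rz":0,"gripper":1},{"tx":0,"ty":0,"tz":0,"rx":0,"ry":0,"rz":0,"gripper":1},{"tx":0,"ty":0,"tz":0,"rx":0,"ry":0,"rz":0,"gripper":1},{"tx":0,"ty":0,"tz":0,"rx":0,"ry":0,"rz":0,"gripper":1}], "grip_force": 35}}

```text
time_s: 40.52
ee_pos: [664.8, -27.0, 61.6]
ee_rot: [-180.0, -0.0, 63.6]
force: [-1.8, 0.3, 2.9]
gripper_width: 12.9
gripper_force: 35.0
```

Call:
{"api": "send_rows", "payload": {"motion": [{"tx":0,"ty":0,"tz":0,"rx":0,"ry":0,"rz":0,"gripper":1},{"tx":0,"ty":0,"tz":0,"rx":0,"ry":0,"rz":0,"gripper":1}]}}

```text
time_s: 40.78
ee_pos: [664.8, -27.0, 61.6]
ee_rot: [-180.0, -0.0, 63.6]
force: [-2.5, 1.9, 2.7]
gripper_width: 12.6
gripper_force: 35.0
```

Turn 60° clockwise (positive rz, eight rows of 7.5°).

Call:
{"api": "send_rows", "payload": {"motion": [{"tx":0,"ty":0,"tz":0,"rx":0,"ry":0,"rz":0.25,"gripper":1},{"tx":0,"ty":0,"tz":0,"rx":0,"ry":0,"rz":0.25,"gripper":1},{"tx":0,"ty":0,"tz":0,"rx":0,"ry":0,"rz":0.25,"gripper":1},{"tx":0,"ty":0,"tz":0,"rx":0,"ry":0,"rz":0.25,"gripper":1},{"tx":0,"ty":0,"tz":0,"rx":0,"ry":0,"rz":0.25,"gripper":1},{"tx":0,"ty":0,"tz":0,"rx":0,"ry":0,"rz":0.25,"gripper":1},{"tx":0,"ty":0,"tz":0,"rx":0,"ry":0,"rz":0.25,"gripper":1},{"tx":0,"ty":0,"tz":0,"rx":0,"ry":0,"rz":0.25,"gripper":1},{"tx":0,"ty":0,"tz":0,"rx":0,"ry":0,"rz":0,"gripper":1},{"tx":0,"ty":0,"tz":0,"rx":0,"ry":0,"rz":0,"gripper":1}]}}

```text
time_s: 42.02
ee_pos: [665.6, -28.0, 61.6]
ee_rot: [179.9, -0.1, 3.7]
force: [-0.0, -2.6, 3.1]
gripper_width: 12.8
gripper_force: 35.0
```

Call:
{"api": "send_rows", "payload": {"motion": [{"tx":0,"ty":0,"tz":0,"rx":0,"ry":0,"rz":0,"gripper":-1},{"tx":0,"ty":0,"tz":0,"rx":0,"ry":0,"rz":0,"gripper":-1},{"tx":0,"ty":0,"tz":0,"rx":0,"ry":0,"rz":0,"gripper":-1},{"tx":0,"ty":0,"tz":0,"rx":0,"ry":0,"rz":0,"gripper":-1},{"tx":0,"ty":0,"tz":-0.1,"rx":0,"ry":0,"rz":0,"gripper":-1},{"tx":0,"ty":0,"tz":-0.12,"rx":0,"ry":0,"rz":0,"gripper":-1},{"tx":0,"ty":0,"tz":-0.12,"rx":0,"ry":0,"rz":0,"gripper":-1},{"tx":-0.1,"ty":0,"tz":-0.06,"rx":0,"ry":0,"rz":0,"gripper":-1},{"tx":-0.12,"ty":0,"tz":0,"rx":0,"ry":0,"rz":0,"gripper":-1},{"tx":-0.12,"ty":0,"tz":0,"rx":0,"ry":0,"rz":0,"gripper":-1},{"tx":0,"ty":0,"tz":0,"rx":0,"ry":0,"rz":0,"gripper":-1},{"tx":0,"ty":0,"tz":0,"rx":0,"ry":0,"rz":0,"gripper":-1}]}}

```text
time_s: 43.52
ee_pos: [496.2, -37.8, 262.1]
ee_rot: [180.0, -0.1, 3.6]
force: [-0.3, -0.0, -0.6]
gripper_width: 91.2
gripper_force: 0.0
```

```bash
python3 - <<'E'
from h import *
w=cam("wrist"); s=env.state(); print(s["ee_pos"],s["ee_rot"],s["force"])
c=cam("top"); cv2.imwrite("pics/w10.png",np.hstack([cv2.resize(w["im"][:240,120:520],(500,300)),cv2.resize(c["im"],(300,300))]))
print(proj(w,[*dk(98,0),82]),proj(w,[*dk(-16,69),20]),proj(w,[*dk(-16,-69),20]))
E
```

```text
[496.76644249 -37.73298032 261.89168474] [ 1.79995768e+02 -1.12977814e-01  3.56555809e+00] [ 0.5013719  -1.18439967 -0.39599587]
[323.1160529   -1.42773258] [224.08576051 123.96627194] [360.31205637 161.04497553]
```

View pics/w10.png

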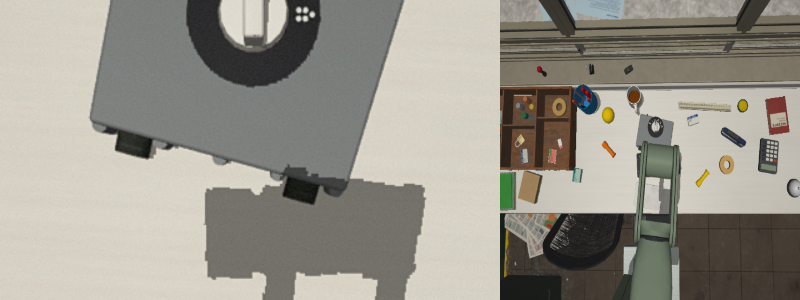

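The bar points straight up in the wrist view at (253,22), which is click 2 at 3.6° world. Both torches stand home, lens out, at (133,145) and (300,190). The top inset shows no other black torches and the bystanders in place. I'll hand it in.

```bash
python3 -c "
from h import *
print(env.job_done())"
```

```text
the job is handed in; nothing more can be done
None
```

Two black torches were on the counter; both are docked tail first and fully home in lanes 0 and 3, the dial went to off first and now stands at 2, no bystander was moved, and the job is handed in (the hand-in call gave no verdict).

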